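# Sort porcelain jars by diameter and book the case in

## Robot

A 6-joint arm with a two-finger parallel gripper is mounted at the origin on the work surface. World frame = base frame: x ahead of the robot, y to its left, z up, the work surface at z = 0. Lengths are in m, angles in degrees, forces in N, time in s.
With the tool pointing down it reaches from about 0.25 to 0.725 m from the base axis. Payload 9.7 kg.
Tool frame: the origin (TCP) lies at the very end of the fingers, on their centre line; the grasp point (between the pads) lies 19 mm behind it; x points along the fingers, y is the direction in which the jaws open and shut, and the axes are right-handed (so a half turn about x gives the same grasp; the last joint's range is limited). The gripper opens to 85 mm and grips with 20 to 120 N. Pads are 22 mm wide; open, the fingers measure 114 mm over their backs; the gripper's body (76 mm by 85 mm) begins 54 mm behind the grasp point. The pads swing forward as they close: fully open they stand 13 mm farther back than shut.
Start: joints at [73.912, 4.979, 10.078, 95.1, 0, 90], TCP at [0.152, 0.528, 0.231] pointing down, gripper open.
Joint ranges: [-179.16, 179.16], [-48.56, 103.87], [-65.8, 70.77], [-126.05, 130.52], [-82.76, 87.17], [-180, 180]. Speed limits (degrees/s): [127.2, 127.2, 147.25, 180, 180, 180].

## Interface

Orientations are given as [roll, pitch, yaw] about the fixed x, y, z axes, in that order (R = Rz(yaw) Ry(pitch) Rx(roll)).
In Python, from workcell import get_obs, cams, bot gives the robot as it stands.
- The arm moves only by the tool apply_moves, never from a script. Its argument "rows" is a list that holds one entry, the list of rows, each a list of 7 numbers: the shift along the tool's x, y, z in mm, then the turn, a rotation vector about the tool's x, y, z in rad, then the opening, from 0 (shut) to 1 (fully open). A call has 1 to 20 rows; each row is the pose to reach, as a shift and turn from the pose measured when the call began, along the tool's axes at that moment; what a row does not reach only later rows make up. A row lasts 1/10 s, in which the tool goes at most 50 mm and 8.59 degrees, less where a joint would pass 70% of its speed; a pose out of reach is approached as far as the arm can. A call with a gripper value outside its range is refused whole. The fingers move at their own pace and stop on an object; "newtons" is the grip in N (left out, the last holds). Time passes only in rows, so rows that repeat a pose let the fingers close. It gives the time, the measured TCP pose, the force and the opening at its end, in the units of the state.
- get_obs(): the state, without advancing time (a new reading comes with each control period).
- cams.camera(name): name is "side" or "top"; returns a dict with "pixels" (384x512x3 uint8, red, green, blue), "range_z" (384x512 float32, m along the optical axis (not along the pixel's ray), 0 where there is no reading), "fx", "fy", "cx", "cy" (pixels), "eye" and "attitude" of the camera in the world. Camera axes: x right, y up, looking along -z (the intrinsics and any distortion apply to the point x, -y, -z); pixel columns grow to the right and rows downward; lengths in m; the calibration is good to about 2 mm. A picture is of the moment at which its call begins.
- bot.job_done(): hands the job in, once; it reports no verdict.
Trained networks look in a picture, given as the dict that the camera call returned (one of the last four; its "shot" number tells which), for a name from the list of things; names that differ only in an ending like _2 or _b are one class to them, and where a whole thing is asked for, a point or a joint stands for the part that bears it (a point fixed in the world has none). Each returns a list of dicts, best first, with "confidence" (0 to 1); they miss things now and then, are a little off and sometimes report something else, mostly with a low value. They report only what shows in the picture. A call takes as long as a camera call.
- cams.find_in(label, picture): "at" ([x, y, z] in m, in world coordinates, good to about 4 mm: the middle of the surface that is visible of it).
The state is a dict: "time": time; "q": joint angles; "qd": joint speeds; "joint_efforts": joint torques, N m; "ee_pos": TCP position; "tcp_rot": TCP orientation; "wrist_force": force on the tool from outside, world axes, zero at the start; "torque": the same for the moment, N m; "opening": finger opening in m.
Only numpy, scipy, OpenCV 4.12 (cv2) and the standard library are available. Lean on these libraries where they do the work, as an engineer would, in place of code of your own. Each camera call takes 0.05 s, during which the arm holds its last target.

## Task

Put away the porcelain jars that stand loose on the bench: sort them by diameter into the racks in the black case, each jar in the rack whose channel is made for its size (narrow, middle, wide), standing upright, lid up, flat on the channel floor. When all are in, squeeze the trigger of the scanner on its stand fully for about half a second and let it go, to book the case in. Leave the dropper bottle, the cup and the brush alone.

Things in the scene. Friction and masses are not known exactly. Their poses are not given: they have to be found in the camera images.
- jar_small0: Closed round porcelain jar, white with a black screw lid and a pale paper disc on the lid; 32 mm diameter, 36 mm high, straight sides, 30 g. All jars look alike; only the diameter (32, 40 or 48 mm) differs. Origin at the centre of its underside, z up through the lid. May be absent.
- jar_small1: Closed round porcelain jar, white with a black screw lid and a pale paper disc on the lid; 32 mm diameter, 36 mm high, straight sides, 30 g. All jars look alike; only the diameter (32, 40 or 48 mm) differs. Origin at the centre of its underside, z up through the lid. May be absent.
- jar_small2: Closed round porcelain jar, white with a black screw lid and a pale paper disc on the lid; 32 mm diameter, 36 mm high, straight sides, 30 g. All jars look alike; only the diameter (32, 40 or 48 mm) differs. Origin at the centre of its underside, z up through the lid. May be absent.
- jar_medium0: Closed round porcelain jar, white with a black screw lid and a pale paper disc on the lid; 40 mm diameter, 36 mm high, straight sides, 45 g. All jars look alike; only the diameter (32, 40 or 48 mm) differs. Origin at the centre of its underside, z up through the lid. May be absent.
- jar_medium1: Closed round porcelain jar, white with a black screw lid and a pale paper disc on the lid; 40 mm diameter, 36 mm high, straight sides, 45 g. All jars look alike; only the diameter (32, 40 or 48 mm) differs. Origin at the centre of its underside, z up through the lid. May be absent.
- jar_medium2: Closed round porcelain jar, white with a black screw lid and a pale paper disc on the lid; 40 mm diameter, 36 mm high, straight sides, 45 g. All jars look alike; only the diameter (32, 40 or 48 mm) differs. Origin at the centre of its underside, z up through the lid. May be absent.
- jar_large0: Closed round porcelain jar, white with a black screw lid and a pale paper disc on the lid; 48 mm diameter, 36 mm high, straight sides, 60 g. All jars look alike; only the diameter (32, 40 or 48 mm) differs. Origin at the centre of its underside, z up through the lid. May be absent.
- jar_large1: Closed round porcelain jar, white with a black screw lid and a pale paper disc on the lid; 48 mm diameter, 36 mm high, straight sides, 60 g. All jars look alike; only the diameter (32, 40 or 48 mm) differs. Origin at the centre of its underside, z up through the lid. May be absent.
- jar_large2: Closed round porcelain jar, white with a black screw lid and a pale paper disc on the lid; 48 mm diameter, 36 mm high, straight sides, 60 g. All jars look alike; only the diameter (32, 40 or 48 mm) differs. Origin at the centre of its underside, z up through the lid. May be absent.
- case: Flat black open case, fixed on the bench, 215 x 262 mm (x, y), rim 12 mm high, 5 mm floor, holding the three racks side by side, 80 mm apart along its y. Origin at the centre of its underside, z up.
- rack_narrow: Grey row rack fixed in the case: one channel 38 mm wide, 176 mm long, for up to three 32 mm jars in a row. Channel floor 4 mm above the origin (9 mm above the bench); 4 mm thick side and end walls, tops 12 mm above the origin. Origin at the centre of its underside, x along the channel, y across, z up. The order of the racks in the case varies.
- rack_middle: Grey row rack fixed in the case: one channel 46 mm wide, 176 mm long, for up to three 40 mm jars in a row. Channel floor 4 mm above the origin (9 mm above the bench); 4 mm thick side and end walls, tops 12 mm above the origin. Origin at the centre of its underside, x along the channel, y across, z up. The order of the racks in the case varies.
- rack_wide: Grey row rack fixed in the case: one channel 54 mm wide, 176 mm long, for up to three 48 mm jars in a row. Channel floor 4 mm above the origin (9 mm above the bench); 4 mm thick side and end walls, tops 12 mm above the origin. Origin at the centre of its underside, x along the channel, y across, z up. The order of the racks in the case varies.
- scanner: Code scanner fixed on its side in a bench stand. Grip: white bar 30 x 30 mm in section along local x, from x = -105 mm to 0, axis 85 mm above the bench, free air around it. Head 50 mm wide, 40 mm high, at its +x end; its nose points to +y at a card. Origin on the bench under the joint of grip and head; x from grip to head, y towards the trigger side, z up.
- grip_pinch (a point): Squeeze point on the scanner, local (-52, 4.5, 85) mm, axes as the scanner's: midway between the grip's back face and the trigger's outer face when squeezed. A gripper pointing down, centred here, closing along y, squeezes the trigger. Grip and trigger together are 50 mm wide at rest, about 38 mm squeezed.
- trigger (a joint): Black trigger bar, 60 mm long, 22 mm high, 8 mm thick, beside the grip on the scanner's +y side, 12 mm off it; hinged on an upright axis near the head and sprung. Joint value 0 released, 0.27 rad fully squeezed; needs about 3 N to start and 9 N to squeeze fully at the pinch point; springs back when let go.
- dropper: Bystander: white dropper bottle, 32 mm diameter, 85 mm high, standing beyond the jars. Origin at the centre of its underside.
- water_cup: Bystander: white ceramic cup, 64 mm rim, 60 mm high. Origin at the centre of its underside.
- brush: Bystander: thin round brush, 9 mm thick, 190 mm long, lying on the bench beyond the case. Origin under its middle.

How it is judged (in metres and radians):
On the way, in this order (a step that is already met when the one before it is completed fails the run):
1. every jar present stands in the rack of its size (x of jar_small0 in the frame of rack_narrow between -0.078 and 0.078 m and y of jar_small0 in the frame of rack_narrow between -0.006 and 0.006 m and z of jar_small0 in the frame of rack_narrow between 0 and 0.008 m and angle between each of jar_small0, jar_small1, jar_small2, jar_medium0, jar_medium1, jar_medium2, jar_large0, jar_large1, jar_large2's own z axis and vertical below 0.1 rad and linear speed of each of jar_small0, jar_small1, jar_small2, jar_medium0, jar_medium1, jar_medium2, jar_large0, jar_large1, jar_large2 below 0.02 m/s and x of jar_small1 in the frame of rack_narrow between -0.078 and 0.078 m and y of jar_small1 in the frame of rack_narrow between -0.006 and 0.006 m and z of jar_small1 in the frame of rack_narrow between 0 and 0.008 m and x of jar_small2 in the frame of rack_narrow between -0.078 and 0.078 m and y of jar_small2 in the frame of rack_narrow between -0.006 and 0.006 m and z of jar_small2 in the frame of rack_narrow between 0 and 0.008 m and x of jar_medium0 in the frame of rack_middle between -0.078 and 0.078 m and y of jar_medium0 in the frame of rack_middle between -0.006 and 0.006 m and z of jar_medium0 in the frame of rack_middle between 0 and 0.008 m and x of jar_medium1 in the frame of rack_middle between -0.078 and 0.078 m and y of jar_medium1 in the frame of rack_middle between -0.006 and 0.006 m and z of jar_medium1 in the frame of rack_middle between 0 and 0.008 m and x of jar_medium2 in the frame of rack_middle between -0.078 and 0.078 m and y of jar_medium2 in the frame of rack_middle between -0.006 and 0.006 m and z of jar_medium2 in the frame of rack_middle between 0 and 0.008 m and x of jar_large0 in the frame of rack_wide between -0.078 and 0.078 m and y of jar_large0 in the frame of rack_wide between -0.006 and 0.006 m and z of jar_large0 in the frame of rack_wide between 0 and 0.008 m and x of jar_large1 in the frame of rack_wide between -0.078 and 0.078 m and y of jar_large1 in the frame of rack_wide between -0.006 and 0.006 m and z of jar_large1 in the frame of rack_wide between 0 and 0.008 m and x of jar_large2 in the frame of rack_wide between -0.078 and 0.078 m and y of jar_large2 in the frame of rack_wide between -0.006 and 0.006 m and z of jar_large2 in the frame of rack_wide between 0 and 0.008 m), for 0.2 s.
2. the scanner's trigger is squeezed fully (above 0.22 rad) for 0.3 s with the jars in their racks (all of step 1 and value of joint trigger above 0.22 rad), for 0.3 s.
3. the trigger is let go (value of joint trigger below 0.04 rad), for 0.2 s.
At the end, for the whole second after the job is handed in: Every jar present stands at rest in the rack of its size: within 6 mm of the channel's middle line, between its end walls, on the channel floor (underside less than 4 mm above it), tilted less than 0.1 rad, lid up; the trigger is released (below 0.04 rad) (all of step 1 and value of joint trigger below 0.04 rad); the robot touches nothing.
It fails at once if the dropper bottle is moved by more than 25 mm (distance of dropper from where it was at the start of the episode above 0.025 m).
It fails at once if the cup is moved by more than 25 mm (distance of water_cup from where it was at the start of the episode above 0.025 m).
It fails at once if the brush is moved by more than 25 mm (distance of brush from where it was at the start of the episode above 0.025 m).
Of jar_small0, jar_small1, jar_small2, jar_medium0, jar_medium1, jar_medium2, jar_large0, jar_large1, jar_large2 only 7 to 9 are there at a start; the rules pass over those that are not, and their reading is None.
At some moment in a run one of jar_small0, jar_small1, jar_small2, jar_medium0, jar_medium1, jar_medium2, jar_large0, jar_large1, jar_large2 may be knocked a few centimetres aside while the robot is not near it.
Once in a run the grip may slacken for a moment while it holds something.
It also fails if it takes over 210 s, if anything falls off the work surface, if the arm or the gripper's body presses on something with over 40 N, if the wrist force passes 120 N, or if a joint passes its speed limit or range.

## Working session

There is one attempt and no reset: what is moved stays moved. The work goes in short steps, Python scripts to look and compute and a tool call to move; the robot and the scene stay as the last step left them, time stands still between calls to the robot, and variables do not carry over. Pictures are saved under pics/ and viewed, and the job is handed in when it is done.

Besides the shell and the picture viewer there is one more tool, called by a JSON object that holds its "op" and its "data", one argument or row to a line. apply_moves: Moves the arm, as the interface text tells. Its arguments: {"type":"object","properties":{"rows":{"type":"array"},"newtons":{"type":"number"}},"required":["rows"]}

```bash
mkdir -p pics; ls; cat > h.py <<'E'
import numpy as np, cv2
from workcell import get_obs, cams, bot
from scipy.spatial.transform import Rotation as R
def cloud(p):
    z=p["range_z"]; v,u=np.mgrid[0:z.shape[0],0:z.shape[1]]
    x=(u-p["cx"])/p["fx"]*z; y=-(v-p["cy"])/p["fy"]*z
    c=np.stack([x,y,-z],-1)
    return c
E
python3 - <<'E'
from h import *
o=get_obs(); print(o)
for n in("top","side"):
    p=cams.camera(n); print({k:v for k,v in p.items() if k not in("pixels","range_z")})
    cv2.imwrite(f"pics/{n}0.png",cv2.resize(p["pixels"][:,:,::-1],(800,600)))
E
```

```text
pics
{'time': 0.0, 'q': array([7.39114810e+01, 5.01093736e+00, 1.00352204e+01, 9.50994938e+01,
       4.33081980e-04, 8.99997537e+01]), 'qd': array([ 0.04069976, -0.0293834 , -0.02546185,  0.05414037, -0.1195995 ,
        0.00623095]), 'joint_efforts': array([-6.31547809e-04, -5.20387208e+01,  4.64806437e+01,  1.63755985e-02,
       -9.89875753e-05,  2.22213987e-05]), 'ee_pos': array([0.15235289, 0.528244  , 0.23059149]), 'tcp_rot': array([ -90.33016564,   89.924788  , -106.41843863]), 'wrist_force': array([-0.7440332 , -0.29608159, -0.1196781 ]), 'torque': array([ 0.01784717, -0.07068181, -0.00172752]), 'opening': 0.08538736876794521}
{'fx': 360.3315206136821, 'fy': 360.3315206136821, 'cx': 254.99246619142306, 'cy': 186.48321357561082, 'eye': array([0.44517678, 0.05993638, 0.97350692]), 'attitude': array([ 10.77752384,  -0.93198701, -90.6519278 ]), 'shot': 1}
{'fx': 347.34724160588917, 'fy': 347.34724160588917, 'cx': 260.04611627254206, 'cy': 195.92928948809418, 'eye': array([0.36140956, 0.59560788, 0.73484307]), 'attitude': array([  43.07460822,   -1.14704093, -156.26881794]), 'shot': 2}
```

View pics/top0.png

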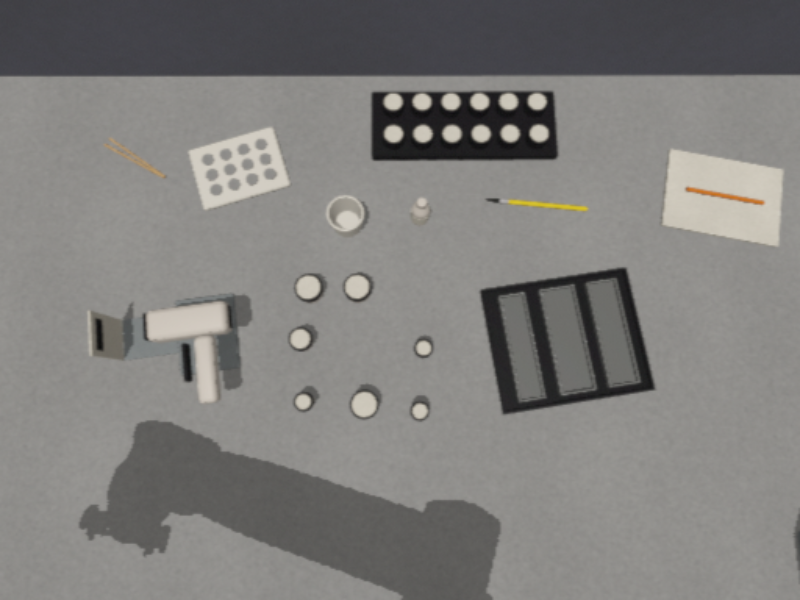

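View pics/side0.png

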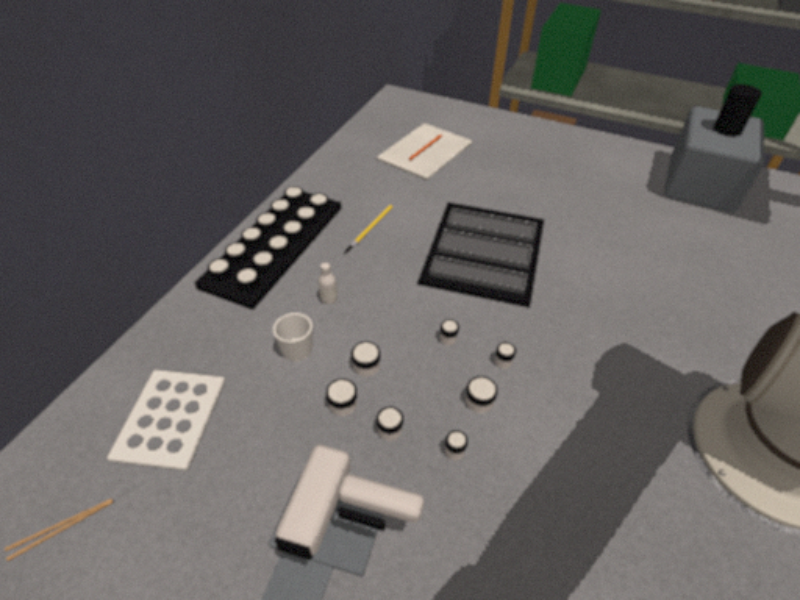

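Top view (800x600): seven loose jars at (308,287), (357,287), (300,338), (423,348), (303,401), (364,404) and (419,410). The case is at (567,340), the scanner at (195,330), the cup at (346,214), the dropper at (420,210) and the brush at (540,205). The 12-disc black tray at the back is decor. Next I'll measure them.

```bash
cat >> h.py <<'E'
def world(p):
    M=R.from_euler("xyz",p["attitude"],degrees=True).as_matrix()
    c=cloud(p); w=c@M.T+p["eye"]; w[p["range_z"]==0]=np.nan; return w
def grid(w,rgb,x0,x1,y0,y1,s=0.001):
    H=int((x1-x0)/s);W=int((y1-y0)/s)
    return H,W
def jars(p,zlo=0.028,zhi=0.055,roi=(0.2,0.66,-0.33,0.25)):
    """blobs at lid height: lid-top centre by min enclosing/robust"""
    w=world(p); z=w[...,2]
    m=((z>zlo)&(z<zhi)&(w[...,0]>roi[0])&(w[...,0]<roi[1])&(w[...,1]>roi[2])&(w[...,1]<roi[3])).astype(np.uint8)
    n,l,st,ce=cv2.connectedComponentsWithStats(m)
    out=[]
    for i in range(1,n):
        if st[i,4]<40: continue
        q=w[l==i]; zt=np.median(q[:,2])
        top=q[q[:,2]>zt-0.006]
        # project pixel area -> diameter
        # pixel ray intersect at plane zt: area
        d=2*np.sqrt(len(top)/np.pi)*np.median(p["range_z"][l==i])/p["fx"]
        mm=(top[:,:2].max(0)+top[:,:2].min(0))/2
        (c,r)=cv2.minEnclosingCircle(top[:,:2].astype(np.float32)*1000)
        out.append((ce[i].round(1),top[:,:2].mean(0).round(4),mm.round(4),np.round(c,1),round(2*r,1),round(d*1000,1),zt.round(4),st[i,4]))
    return out
E
python3 - <<'E'
from h import *
p=cams.camera("top"); w=world(p)
print(w[380:384:2,100:500:100,2], w[100,::80,2])
for j in jars(p): print(*j)
for n in("case","rack_narrow","rack_middle","rack_wide","scanner","trigger","grip_pinch","jar_small0","jar_medium0","jar_large0","water_cup","dropper","brush"):
    print(n,[(np.round(d["at"],3).tolist(),round(d["confidence"],2)) for d in cams.find_in(n,p)])
# scanner heights
m=(w[...,2]>0.06)&(w[...,0]>0.2)&(w[...,0]<0.6)&(w[...,1]>0.25)&(w[...,1]<0.6)
q=w[m]; print(len(q)); np.save("top0w.npy",w); cv2.imwrite("pics/z0.png",np.clip(cv2.resize(w[...,2],(800,600))*2000,0,255))
E
```

```text
[[-0.00195188  0.00225518  0.00078837 -0.00127755]
 [-0.00065563 -0.00144898  0.0017451   0.00164563]] [ 0.00253118  0.00602767  0.01338718  0.0187929   0.01846984 -0.00021724
  0.00292427]
[196.5 183.7] [0.6323 0.1975] [0.633  0.1974] [632.7 197.4] 48.6 47.7 0.0369 258
[227.5 183.5] [0.6321 0.1153] [0.6325 0.1155] [632.8 115.3] 47.7 47.5 0.0369 255
[191.4 216.7] [0.5449 0.2089] [0.5456 0.209 ] [545.5 209.3] 39.7 40.0 0.0372 189
[270.3 222.4] [0.528  0.0038] [0.5278 0.0034] [528.3   4. ] 31.2 31.7 0.0371 118
[232.2 258.4] [0.4374 0.1028] [0.4384 0.1035] [437.3 102.8] 47.7 47.7 0.0373 276
[193.3 256.7] [0.4428 0.2016] [0.4421 0.2024] [442.8 202.2] 31.5 32.1 0.037 125
[267.7 262.7] [0.4256 0.0126] [0.4248 0.013 ] [425.6  12.4] 31.6 31.6 0.0371 121
case [([0.54, -0.218, 0.004], 0.91), ([0.632, 0.114, 0.036], 0.72)]
rack_narrow [([0.524, -0.165, 0.009], 0.83)]
rack_middle [([0.552, -0.323, 0.01], 0.92)]
rack_wide [([0.543, -0.241, 0.006], 0.62)]
scanner [([0.55, 0.38, 0.091], 0.68)]
trigger []
grip_pinch [([0.545, 0.381, 0.092], 0.85)]
jar_small0 [([0.525, 0.007, 0.035], 0.63), ([0.422, 0.011, 0.034], 0.55), ([0.441, 0.202, 0.038], 0.5), ([0.552, -0.323, 0.01], 0.41)]
jar_medium0 [([0.539, 0.209, 0.035], 0.77)]
jar_large0 [([0.439, 0.102, 0.034], 0.81), ([0.633, 0.2, 0.035], 0.71), ([0.631, 0.112, 0.037], 0.65), ([0.548, 0.38, 0.094], 0.39)]
water_cup [([0.767, 0.135, 0.028], 0.66)]
dropper [([0.502, 0.376, 0.096], 0.59), ([0.756, 0.007, 0.052], 0.43)]
brush [([0.786, -0.217, 0.004], 0.78)]
2246[ WARN:0@2.165] global loadsave.cpp:1063 imwrite_ Unsupported depth image for selected encoder is fallbacked to CV_8U.
```

```bash
python3 - <<'E'
from h import *
p=cams.camera("top")
im=p["pixels"][:,:,::-1]
cv2.imwrite("pics/case.png",cv2.resize(im[160:280,290:440],None,fx=5,fy=5,interpolation=cv2.INTER_CUBIC))
cv2.imwrite("pics/scan.png",cv2.resize(im[170:280,40:180],None,fx=5,fy=5,interpolation=cv2.INTER_CUBIC))
w=world(p)
# case: dark pixels in roi
g=im.max(2)
m=((g<50)&(w[...,1]<-0.05)&(w[...,1]>-0.45)&(w[...,0]>0.2)&(w[...,0]<0.6)).astype(np.uint8)
m=cv2.morphologyEx(m,cv2.MORPH_CLOSE,np.ones((3,3)))
n,l,st,ce=cv2.connectedComponentsWithStats(m); i=1+np.argmax(st[1:,4]); 
cs,_=cv2.findContours((l==i).astype(np.uint8),cv2.RETR_EXTERNAL,cv2.CHAIN_APPROX_NONE)
c=max(cs,key=len)[:,0]
q=w[c[:,1],c[:,0]]; 
# intersect rays at z=0.012
M=R.from_euler("xyz",p["attitude"],degrees=True).as_matrix()
def at(u,v,z):
    d=np.stack([(u-p["cx"])/p["fx"],-(v-p["cy"])/p["fy"],-np.ones_like(u,float)],-1)@M.T
    return p["eye"]+d*((z-p["eye"][2])/d[...,2])[...,None]
q=at(c[:,0].astype(float),c[:,1].astype(float),0.012)
r=cv2.minAreaRect((q[:,:2]*1000).astype(np.float32)); print(r)
for z0 in (0.005,0.012):print(np.nanmedian(q,0))
# holes = channels
hs,_=cv2.findContours(((l!=i)).astype(np.uint8),cv2.RETR_LIST,cv2.CHAIN_APPROX_NONE)
for h in hs:
    if 100<cv2.contourArea(h)<4000:
        h=h[:,0].astype(float); q=at(h[:,0],h[:,1],0.012); print("ch",cv2.minAreaRect((q[:,:2]*1000).astype(np.float32)))
E
```

```text
((527.543701171875, -246.550048828125), (178.8168182373047, 259.7894592285156), 8.146502494812012)
[ 0.49996962 -0.23249013  0.012     ]
[ 0.49996962 -0.23249013  0.012     ]
ch ((527.6198120117188, -246.54078674316406), (184.03146362304688, 265.1015625), 8.139702796936035)
```

View pics/case.png

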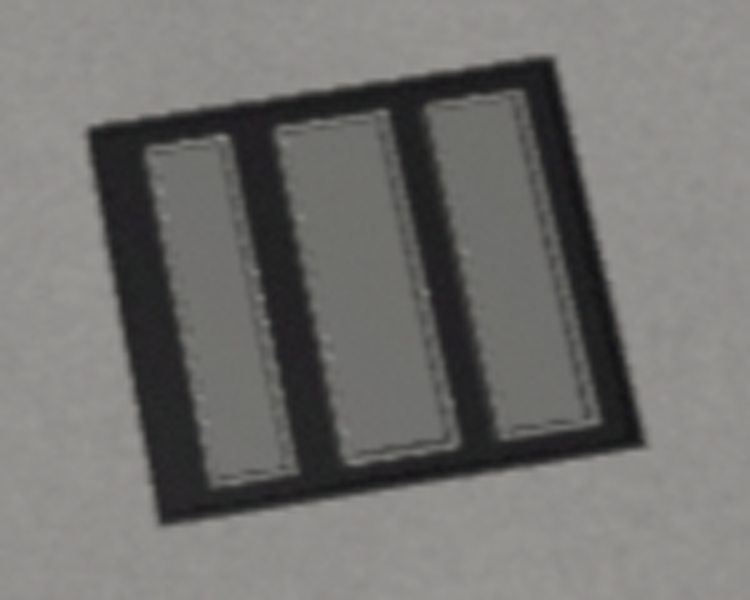

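View pics/scan.png

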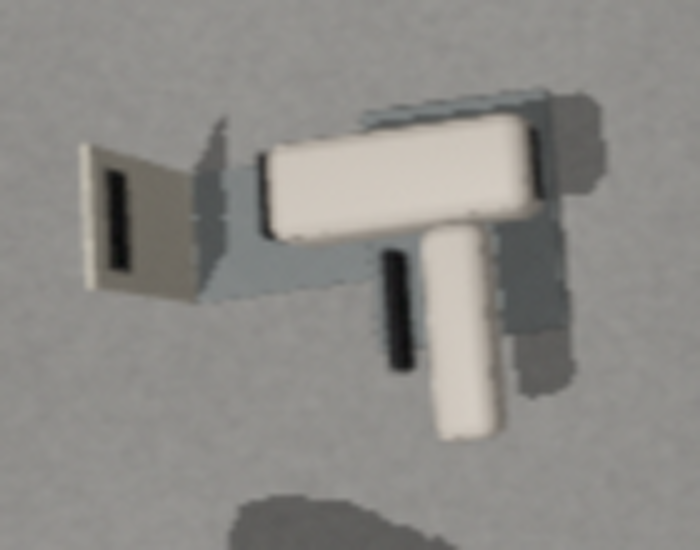

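```bash
cat > fit.py <<'E'
from h import *
from scipy.optimize import minimize
p=cams.camera("top"); im=p["pixels"]; w=world(p)
M=R.from_euler("xyz",p["attitude"],degrees=True).as_matrix()
S=4
def proj(P):
    c=(P-p["eye"])@M
    u=p["cx"]+p["fx"]*c[:,0]/-c[:,2]; v=p["cy"]+p["fy"]*c[:,1]/c[:,2]
    return np.stack([u,v],-1)
def hull(img,cx,cy,th,yo,L,W,z0,z1,val):
    c,s=np.cos(th),np.sin(th)
    P=[[sx*L/2,yo+sy*W/2,z] for sx in(-1,1) for sy in(-1,1) for z in(z0,z1)]
    P=np.array(P); P[:,:2]=P[:,:2]@np.array([[c,s],[-s,c]])+[cx,cy]
    uv=proj(P); h=cv2.convexHull(((uv-[290,150])*S*16+S*8).astype(np.int32)) 
    cv2.fillConvexPoly(img,h,val,shift=4)
g=im[150:290,290:440].max(2).astype(float)
def model(q):
    img=np.full((140*S,150*S),1.,np.float32)
    hull(img,*q,0,.215,.262,0,.012,0.)
    for yo,W in((.08,.038),(0,.054),(-.08,.046)): hull(img,*q,yo,.184,W+.008,.005,.017,.75)
    return cv2.resize(img,(150,140),interpolation=cv2.INTER_AREA)
lo,hi=np.percentile(g,5),np.median(g[:8])
t=np.clip((g-lo)/(hi-lo),0,1.1)
f=lambda q:np.mean(np.abs(model(q)-t))
best=None
for th in np.radians([4,8,12]):
    r=minimize(f,[.54,-.235,th],method="Nelder-Mead",options=dict(initial_simplex=np.array([[.54,-.235,th],[.55,-.235,th],[.54,-.225,th],[.54,-.235,th+.06]]),xatol=1e-5,fatol=1e-6,maxiter=400))
    if best is None or r.fun<best.fun: best=r
q=best.x; print("case",q[:2].round(4),np.degrees(q[2]).round(2),best.fun)
for n,yo in(("narrow",.08),("wide",0),("middle",-.08)):
    c,s=np.cos(q[2]),np.sin(q[2])
    print(n,[(round(q[0]+x*c-yo*s,4),round(q[1]+x*s+yo*c,4)) for x in(-.058,0,.058)])
vis=np.hstack([np.clip(t,0,1),model(q),np.abs(model(q)-t)])*255
cv2.imwrite("pics/fit.png",cv2.resize(vis.astype(np.uint8),(800,250)))
# scanner
m=(w[...,2]>0.088)&(w[...,0]>0.3)&(w[...,0]<0.62)&(w[...,1]>0.28)&(w[...,1]<0.55)
Q=w[m][:,:2]
gq=Q[(Q[:,0]<0.53)]
print(len(gq),gq.min(0),gq.max(0)); r=cv2.minAreaRect((gq*1000).astype(np.float32)); print(r, gq.mean(0), np.median(w[m][:,2]))
mu=gq.mean(0);u,s_,v=np.linalg.svd(gq-mu);print("axis",np.degrees(np.arctan2(v[0,1],v[0,0])))
hq=Q[Q[:,0]>0.54]; print("head",cv2.minAreaRect((hq*1000).astype(np.float32)))
E
python3 fit.py
```

```text
case [ 0.544  -0.2456] 8.39 0.04272504424066924
narrow [(np.float64(0.475), np.float64(-0.1749)), (np.float64(0.5324), np.float64(-0.1664)), (np.float64(0.5898), np.float64(-0.158))]
wide [(np.float64(0.4867), np.float64(-0.254)), (np.float64(0.544), np.float64(-0.2456)), (np.float64(0.6014), np.float64(-0.2371))]
middle [(np.float64(0.4983), np.float64(-0.3332)), (np.float64(0.5557), np.float64(-0.3247)), (np.float64(0.6131), np.float64(-0.3163))]
619 [0.44372768 0.32354309] [0.52996755 0.51531297]
((487.46563720703125, 419.4326171875), (192.45945739746094, 85.79580688476562), 89.46318817138672) [0.49156788 0.35692517] 0.1027055583698071
axis -108.33193291680897
head ((563.6853637695312, 415.4578552246094), (56.827308654785156, 210.13368225097656), 4.261467456817627)
```

View pics/fit.png

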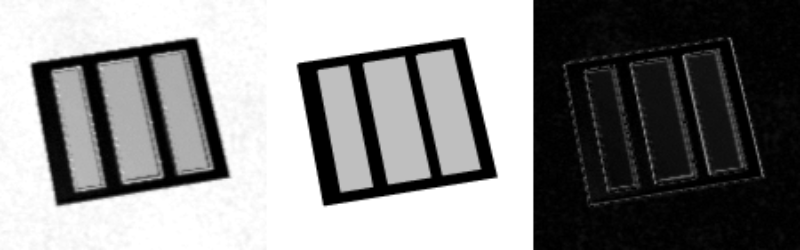

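```bash
python3 - <<'E'
from h import *
o=get_obs(); Rt=R.from_euler("xyz",o["tcp_rot"],degrees=True)
print("tool axes cols\n",Rt.as_matrix().round(3))
th=np.radians(8.4);c,s=np.cos(th),np.sin(th)
for sg in(1,-1):
    X=np.array([0,0,-1.]);Y=sg*np.array([-s,c,0]);Z=np.cross(X,Y)
    T=R.from_matrix(np.stack([X,Y,Z],1)); print(sg,(Rt.inv()*T).as_rotvec().round(3))
w=np.load("top0w.npy")
m=(w[...,2]>0.09)&(w[...,2]<0.11)&(w[...,0]>0.43)&(w[...,0]<0.53)&(w[...,1]>0.32)&(w[...,1]<0.41)
n,l,st,ce=cv2.connectedComponentsWithStats(m.astype(np.uint8))
for i in range(1,n):
    q=w[l==i]; 
    if len(q)<30: continue
    print(len(q),q.min(0),q.max(0),q.mean(0),cv2.minAreaRect((q[:,:2]*1000).astype(np.float32)))
    k=q[q[:,0]<0.515][:,:2]; 
    for a in np.arange(.44,.53,.01):
        kk=q[abs(q[:,0]-a)<.004]; print(a.round(3),len(kk),kk[:,1].min().round(4),kk[:,1].max().round(4),((kk[:,1].min()+kk[:,1].max())/2).round(4)) if len(kk) else 0
E
```

```text
tool axes cols
 [[ 0.     0.277  0.961]
 [ 0.     0.961 -0.277]
 [-1.     0.     0.   ]]
1 [-0.427  0.    -0.   ]
-1 [ 2.714 -0.    -0.   ]
90 [0.47710854 0.36939341 0.09009972] [0.52968884 0.38121076 0.10093587] [0.50303101 0.37502225 0.09567687] ((503.3309326171875, 375.7354736328125), (53.192325592041016, 9.154023170471191), 5.378105640411377)
0.48 12 0.3694 0.3765 0.373
0.49 16 0.3697 0.3766 0.3732
0.5 14 0.3711 0.3797 0.3754
0.51 12 0.3729 0.38 0.3764
0.52 12 0.3741 0.3812 0.3777
0.53 7 0.3758 0.3809 0.3784
473 [0.4437282  0.3227794  0.09025884] [0.52950187 0.36197032 0.10479384] [0.48674527 0.34080343 0.09922494] ((486.857421875, 342.6839294433594), (88.76557922363281, 30.621904373168945), 7.113994121551514)
0.44 9 0.3299 0.3475 0.3387
0.45 48 0.3228 0.3502 0.3365
0.46 39 0.3243 0.3533 0.3388
0.47 39 0.3251 0.3531 0.3391
0.48 51 0.3265 0.3535 0.34
0.49 52 0.3273 0.3581 0.3427
0.5 39 0.3293 0.3573 0.3433
0.51 39 0.3306 0.3576 0.3441
0.52 38 0.332 0.362 0.347
0.53 26 0.3334 0.3609 0.3472
```

```bash
cat >> h.py <<'E'
def go(*pts,yaw=8.4):
    o=get_obs(); Rt=R.from_euler("xyz",o["tcp_rot"],degrees=True)
    th=np.radians(yaw);c,s=np.cos(th),np.sin(th)
    X=np.array([0,0,-1.]);Y=np.array([-s,c,0]);Z=np.cross(X,Y)
    T=R.from_matrix(np.stack([X,Y,Z],1))
    print("t",round(o["time"],2),"pos",o["ee_pos"].round(4),"open",round(o["opening"],4),"turn",(Rt.inv()*T).as_rotvec().round(3))
    for q in pts: print(q,"->",(Rt.inv().apply(np.array(q)-o["ee_pos"])*1000).round(1))
E
python3 - <<'E'
from h import *
go((.438,.103,.09),(.438,.103,.008))
E
```

```text
t 0.9 pos [0.1524 0.5285 0.2313] open 0.0854 turn [-0.427  0.    -0.   ]
(0.438, 0.103, 0.09) -> [ 141.3 -329.6  392.3]
(0.438, 0.103, 0.008) -> [ 223.3 -329.7  392.3]
```

{"op": "apply_moves", "data": {
  "rows": [
    [[60,-165,196,-0.2,0,0,0.8],[110,-330,392,-0.427,0,0,0.8],[110,-330,392,-0.427,0,0,0.8],[110,-330,392,-0.427,0,0,0.8],[110,-330,392,-0.427,0,0,0.8],[110,-330,392,-0.427,0,0,0.8],[110,-330,392,-0.427,0,0,0.8],[110,-330,392,-0.427,0,0,0.8],[110,-330,392,-0.427,0,0,0.8],[110,-330,392,-0.427,0,0,0.8],[110,-330,392,-0.427,0,0,0.8],[110,-330,392,-0.427,0,0,0.8],[110,-330,392,-0.427,0,0,0.8],[110,-330,392,-0.427,0,0,0.8]]
  ],
  "newtons": 30
}}

```text
time: 2.3
ee_pos: [0.4374, 0.1033, 0.1216]
tcp_rot: [40.8, 90.0, 49.2]
wrist_force: [0.1, 0.6, -0.4]
opening: 0.0683
```

```bash
python3 - <<'E'
from h import *
go((.438,.103,.008),(.438,.103,.09))
p=cams.camera("side")
cv2.imwrite("pics/s1.png",cv2.resize(p["pixels"][:,:,::-1],(800,600)))
E
```

```text
t 2.3 pos [0.4374 0.1033 0.1216] open 0.0683 turn [ 0.  0. -0.]
(0.438, 0.103, 0.008) -> [113.6  -0.5   0.5]
(0.438, 0.103, 0.09) -> [31.6 -0.4  0.6]
```

View pics/s1.png

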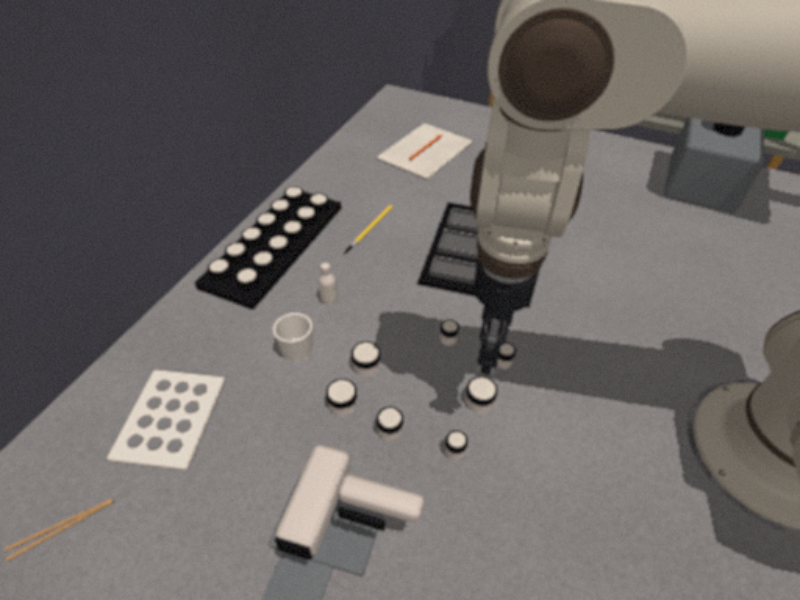

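The arm hangs above the large jar at (482,390). The jars haven't moved. I'll descend and grip.

{"op": "apply_moves", "data": {
  "rows": [
    [[50,0,0,0,0,0,0.8],[85,0,0,0,0,0,0.8],[105,0,0,0,0,0,0.8],[113,0,0,0,0,0,0.8],[113,0,0,0,0,0,0.8],[113,0,0,0,0,0,0.3],[113,0,0,0,0,0,0.3],[113,0,0,0,0,0,0.3],[113,0,0,0,0,0,0.3],[113,0,0,0,0,0,0.3],[113,0,0,0,0,0,0.3]]
  ],
  "newtons": 40
}}

```text
time: 3.45
ee_pos: [0.4385, 0.1041, 0.0105]
tcp_rot: [15.4, 89.8, 23.8]
wrist_force: [-0.8, 0.9, 6.5]
opening: 0.0468
```

```bash
python3 - <<'E'
from h import *
go()
p=cams.camera("side")
cv2.imwrite("pics/s2.png",cv2.resize(p["pixels"][190:300,260:380,::-1],(800,733))[:600])
E
```

```text
t 3.45 pos [0.4385 0.1041 0.0105] open 0.0468 turn [ 0.001  0.003 -0.001]
```

View pics/s2.png

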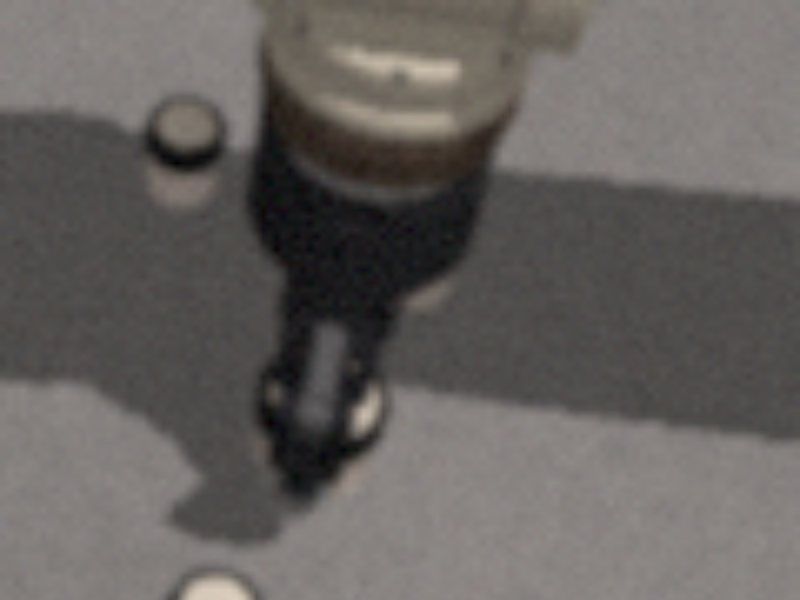

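The wrist reads 6.5 N upward and the fingertips appear to reach the bench, so the tips sit lower than I assumed. I'll regrip about 12 mm higher.

{"op": "apply_moves", "data": {
  "rows": [
    [[0,0,0,0,0,0,0.8],[0,0,0,0,0,0,0.8],[0,0,0,0,0,0,0.8],[-11,0,0,0,0,0,0.8],[-11,0,0,0,0,0,0.8],[-11,0,0,0,0,0,0.3],[-11,0,0,0,0,0,0.3],[-11,0,0,0,0,0,0.3],[-11,0,0,0,0,0,0.3],[-11,0,0,0,0,0,0.3],[-11,0,0,0,0,0,0.3]]
  ],
  "newtons": 40
}}

```text
time: 4.6
ee_pos: [0.4387, 0.1041, 0.022]
tcp_rot: [14.8, 89.8, 23.2]
wrist_force: [-2.9, -0.6, 7.1]
opening: 0.0465
```

```bash
python3 - <<'E'
from h import *
go()
p=cams.camera("side")
cv2.imwrite("pics/s3.png",cv2.resize(p["pixels"][190:300,260:380,::-1],(800,733))[:600])
E
```

```text
t 4.6 pos [0.4387 0.1041 0.022 ] open 0.0465 turn [ 0.001  0.004 -0.001]
```

View pics/s3.png

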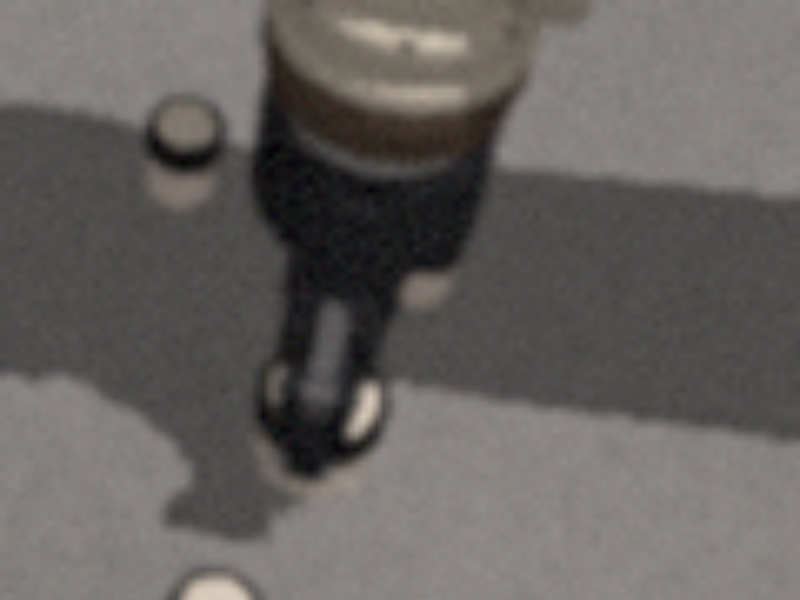

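{"op": "apply_moves", "data": {
  "rows": [
    [[-20,0,0,0,0,0,0.3],[-45,0,0,0,0,0,0.3],[-75,0,0,0,0,0,0.3],[-75,0,0,0,0,0,0.3],[-75,0,0,0,0,0,0.3]]
  ],
  "newtons": 50
}}

```text
time: 5.15
ee_pos: [0.4386, 0.104, 0.0971]
tcp_rot: [13.0, 89.7, 21.5]
wrist_force: [0.4, -0.5, -1.9]
opening: 0.0461
```

```bash
python3 - <<'E'
from h import *
go((.6014,-.2371,.097),(.6014,-.2371,.032))
p=cams.camera("side")
cv2.imwrite("pics/s4.png",cv2.resize(p["pixels"][170:280,260:380,::-1],(800,733))[:600])
E
```

```text
t 5.15 pos [0.4386 0.104  0.0971] open 0.0461 turn [ 0.001  0.005 -0.001]
(0.6014, -0.2371, 0.097) -> [ 2.000e-01 -3.614e+02  1.109e+02]
(0.6014, -0.2371, 0.032) -> [  65.2 -361.4  110.6]
```

View pics/s4.png

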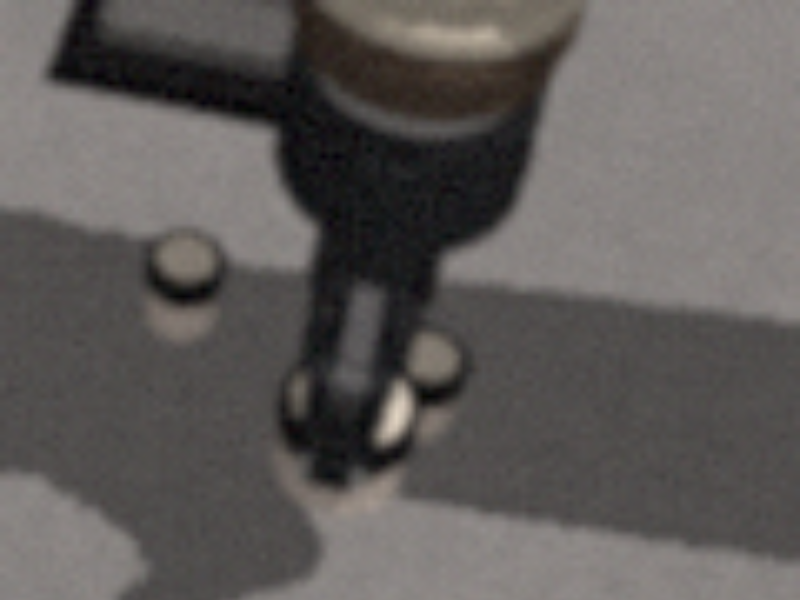

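The jar is held upright, with its white base showing below the fingertips. Next I'll carry it over the wide rack.

{"op": "apply_moves", "data": {
  "rows": [
    [[0,-45,14,0,0,0,0.3],[0,-90,28,0,0,0,0.3],[0,-135,41,0,0,0,0.3],[0,-180,55,0,0,0,0.3],[0,-225,69,0,0,0,0.3],[0,-270,83,0,0,0,0.3],[0,-315,97,0,0,0,0.3],[0,-345,106,0,0,0,0.3],[0,-361,111,0,0.004,0,0.3],[0,-361,111,0,0.004,0,0.3],[0,-361,111,0,0.004,0,0.3],[0,-361,111,0,0.004,0,0.3]]
  ]
}}

```text
time: 6.4
ee_pos: [0.6004, -0.2358, 0.0957]
tcp_rot: [135.9, 89.9, 144.4]
wrist_force: [-1.0, 0.6, 0.2]
opening: 0.0458
```

```bash
python3 - <<'E'
from h import *
go((.6014,-.2371,.032))
E
```

```text
t 6.4 pos [ 0.6004 -0.2358  0.0957] open 0.0458 turn [ 0.002 -0.002 -0.002]
(0.6014, -0.2371, 0.032) -> [63.6 -1.5  0.9]
```

{"op": "apply_moves", "data": {
  "rows": [
    [[30,-1.5,1,0,0,0,0.3],[50,-1.5,1,0,0,0,0.3],[59,-1.5,1,0,0,0,0.3],[63,-1.5,1,0,0,0,0.3],[63,-1.5,1,0,0,0,0.3],[63,-1.5,1,0,0,0,0.3]]
  ]
}}

```text
time: 7.0
ee_pos: [0.602, -0.2371, 0.0339]
tcp_rot: [108.8, 89.9, 117.3]
wrist_force: [-0.5, 0.1, -0.9]
opening: 0.0463
```

```bash
python3 - <<'E'
from h import *
go((.6014,-.2371,.032))
p=cams.camera("side")
cv2.imwrite("pics/s5.png",cv2.resize(p["pixels"][110:210,260:380,::-1],(720,600)))
E
```

```text
t 7.0 pos [ 0.602  -0.2371  0.0339] open 0.0463 turn [ 0.002 -0.    -0.001]
(0.6014, -0.2371, 0.032) -> [ 1.9  0.1 -0.6]
```

View pics/s5.png

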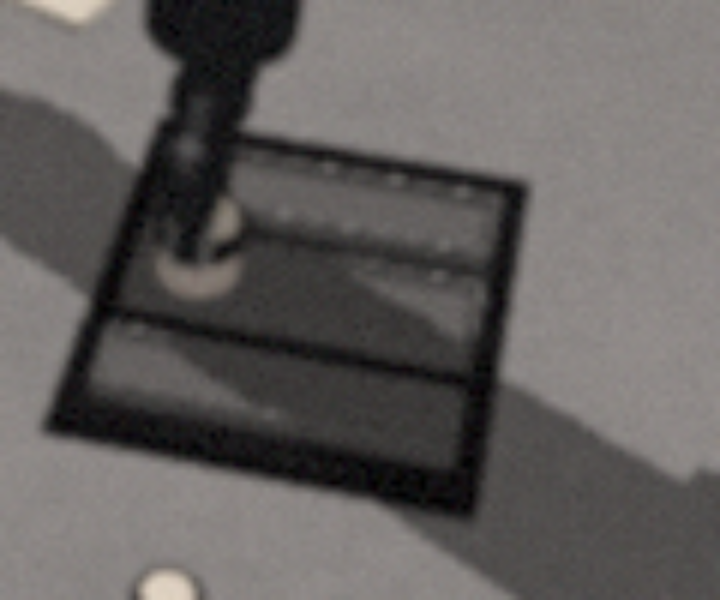

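The jar is at the far end of the middle (wide) channel. I'll lower the last bit, release and retreat.

{"op": "apply_moves", "data": {
  "rows": [
    [[2,0,0,0,0,0,0.3],[2.5,0,0,0,0,0,0.3],[2.5,0,0,0,0,0,0.8],[2.5,0,0,0,0,0,0.8],[2.5,0,0,0,0,0,0.8],[2.5,0,0,0,0,0,0.8],[-20,0,0,0,0,0,0.8],[-60,0,0,0,0,0,0.8],[-70,0,-30,0,0,0,0.8],[-70,30,-60,0,0,0,0.8],[-70,80,-60,0,0,0,0.8],[-70,130,-60,0,0,0,0.8],[-70,180,-60,0,0,0,0.8],[-70,180,-60,0,0,0,0.8]]
  ]
}}

```text
time: 8.45
ee_pos: [0.5153, -0.0636, 0.1046]
tcp_rot: [78.9, 89.9, 87.7]
wrist_force: [1.1, -0.0, 0.8]
opening: 0.0681
```

```bash
python3 - <<'E'
from h import *
go((.633,.1155,.1),(.633,.1155,.022))
p=cams.camera("top")
for j in jars(p,roi=(.2,.68,-.4,.25)): print(*j)
p=cams.camera("side")
cv2.imwrite("pics/s6.png",cv2.resize(p["pixels"][:,:,::-1],(800,600)))
E
```

```text
t 8.45 pos [ 0.5153 -0.0636  0.1046] open 0.0681 turn [ 0.007  0.    -0.002]
(0.633, 0.1155, 0.1) -> [  5.  159.  143.6]
(0.633, 0.1155, 0.022) -> [ 83.  158.9 143.6]
[196.5 183.7] [0.6324 0.1972] [0.6328 0.1974] [632.8 197.5] 47.9 47.5 0.037 257
[227.6 183.5] [0.6321 0.1151] [0.6326 0.1154] [632.4 115.1] 47.6 47.6 0.0369 257
[191.4 216.7] [0.545  0.2091] [0.5455 0.2089] [545.4 209.2] 39.7 39.9 0.0369 190
[269.8 222.4] [0.5281 0.0054] [0.5278 0.0047] [528.3   3.9] 31.4 30.1 0.0369 105
[193.3 256.7] [0.4428 0.2019] [0.442  0.2025] [442.8 202.5] 31.5 31.7 0.0367 124
[267.7 262.7] [0.4257 0.0126] [0.4249 0.0129] [425.7  12.3] 31.6 31.5 0.0372 121
```

View pics/s6.png

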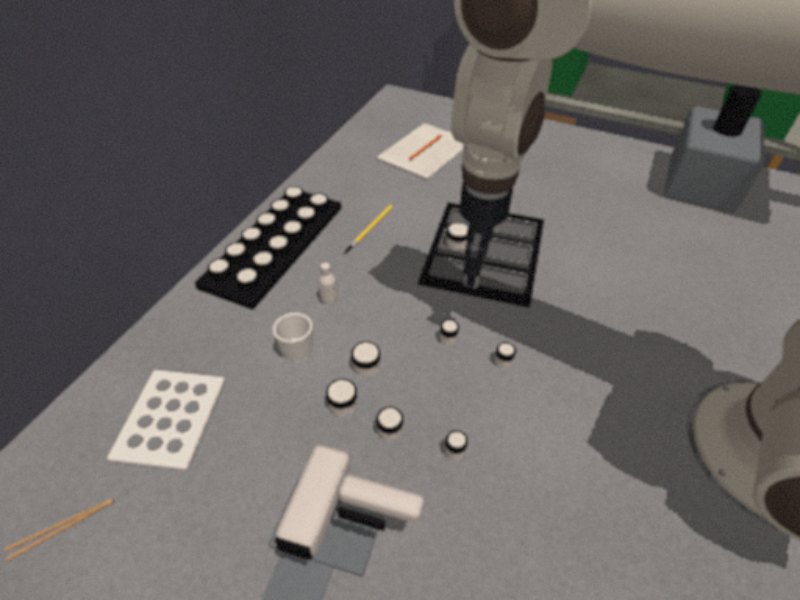

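The placed jar stands in the wide channel at (457,232). Next is the large jar at (0.633, 0.115).

{"op": "apply_moves", "data": {
  "rows": [
    [[3,35,32,0,0,0,0.8],[3,70,64,0,0,0,0.8],[3,105,95,0,0,0,0.8],[3,140,126,0,0,0,0.8],[3,159,143.5,-0.005,0,0,0.8],[3,159,143.5,-0.005,0,0,0.8],[3,159,143.5,-0.005,0,0,0.8],[40,159,143.5,-0.005,0,0,0.8],[70,159,143.5,-0.005,0,0,0.8],[83,159,143.5,-0.005,0,0,0.8],[83,159,143.5,-0.005,0,0,0.8],[83,159,143.5,-0.005,0,0,0.3],[83,159,143.5,-0.005,0,0,0.3],[83,159,143.5,-0.005,0,0,0.3],[83,159,143.5,-0.005,0,0,0.3],[83,159,143.5,-0.005,0,0,0.3],[60,159,143.5,-0.005,0,0,0.3],[30,159,143.5,-0.005,0,0,0.3],[5,159,143.5,-0.005,0,0,0.3],[5,159,143.5,-0.005,0,0,0.3]]
  ]
}}

```text
time: 10.55
ee_pos: [0.6363, 0.1121, 0.105]
tcp_rot: [4.4, 89.5, 13.3]
wrist_force: [-0.2, -0.1, -0.5]
opening: 0.0456
```

```bash
python3 - <<'E'
from h import *
go((.544,-.2456,.098),(.544,-.2456,.032))
p=cams.camera("side")
cv2.imwrite("pics/s7.png",cv2.resize(p["pixels"][150:280,180:340,::-1],(738,600)))
E
```

```text
t 10.55 pos [0.6363 0.1121 0.105 ] open 0.0456 turn [ 0.009  0.008 -0.001]
(0.544, -0.2456, 0.098) -> [   5.7 -339.  -146.8]
(0.544, -0.2456, 0.032) -> [  71.7 -339.1 -147.3]
```

View pics/s7.png

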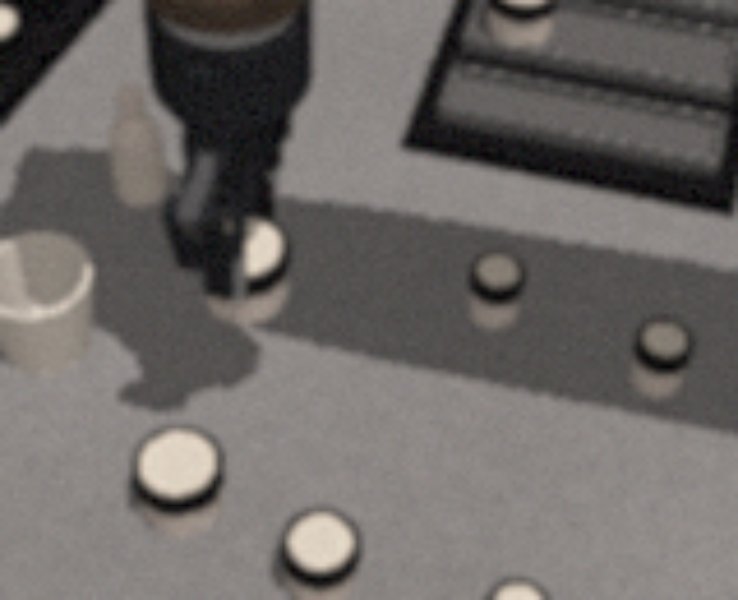

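```bash
python3 - <<'E'
from h import *
go()
p=cams.camera("side"); w=world(p)
# bright pixels (lid disc) near gripper
im=p["pixels"].astype(int)
u0,v0=180+np.array([262,250])*160/738
u0,v0=180+262*160/738,150+250*130/600
for du,dv in((0,0),(-1,0),(2,0),(0,-3),(0,2),(0,12),(-6,14)): 
    u,v=int(u0+du),int(v0+dv); print(u,v,im[v,u],w[v,u].round(4))
b=(im.min(2)>150)&(abs(w[...,0]-.63)<.06)&(abs(w[...,1]-.11)<.05)&(w[...,2]>.03)
q=w[b]; print(len(q),q.min(0),q.max(0),np.median(q,0)); 
E
```

```text
t 10.6 pos [0.6356 0.112  0.1026] open 0.0459 turn [ 0.009  0.005 -0.001]
236 204 [221 208 191] [0.6237 0.1103 0.1177]
235 204 [225 214 198] [0.6255 0.1119 0.1185]
238 204 [222 210 193] [0.6196 0.108  0.1172]
236 201 [207 196 181] [0.6279 0.1019 0.1179]
236 206 [223 212 196] [0.6214 0.115  0.1163]
236 216 [146 133 125] [0.6166 0.1263 0.0941]
230 218 [134 122 117] [0.6292 0.1335 0.0882]
103 [0.58011882 0.06873207 0.11451577] [0.63861795 0.15284521 0.42864385] [0.62017781 0.11492881 0.11790695]
```

```bash
python3 - <<'E'
from h import *
go((.544,-.2456,.098),(.544,-.2456,.032))
p=cams.camera("side"); w=world(p)
b=(abs(w[...,0]-.63)<.06)&(abs(w[...,1]-.11)<.04)&(w[...,2]>.085)&(w[...,2]<.123)
q=w[b]
for lo,hi in((.085,.095),(.095,.105),(.105,.112),(.112,.122)):
    k=q[(q[:,2]>lo)&(q[:,2]<hi)]; print(lo,len(k),k.min(0).round(4),np.percentile(k[:,0],2).round(4),k.max(0).round(4))
E
```

```text
t 10.65 pos [0.6348 0.1118 0.1008] open 0.0457 turn [ 0.009  0.003 -0.001]
(0.544, -0.2456, 0.098) -> [   2.3 -339.  -145.2]
(0.544, -0.2456, 0.032) -> [  68.3 -339.  -145.4]
0.085 42 [0.6084 0.109  0.0851] 0.6089 [0.6423 0.133  0.0949]
0.095 20 [0.6074 0.1049 0.0952] 0.6076 [0.6287 0.1364 0.1041]
0.105 27 [0.607  0.0871 0.1051] 0.6071 [0.6466 0.1443 0.1119]
0.112 148 [0.6077 0.0829 0.1122] 0.6081 [0.6438 0.1483 0.1212]
```

The jar is held level, with its lid at z 0.118, about 3 mm off the pad centre along the channel axis, which does no harm. I'll carry it to the centre slot.

{"op": "apply_moves", "data": {
  "rows": [
    [[0,-45,-19,0,0,0,0.3],[0,-90,-38,0,0,0,0.3],[0,-135,-57,0,0,0,0.3],[0,-180,-76,0,0,0,0.3],[0,-225,-95,0,0,0,0.3],[0,-270,-114,0,0,0,0.3],[0,-310,-131,0,0,0,0.3],[0,-339,-142,0.008,0.003,0,0.3],[0,-339,-142,0.008,0.003,0,0.3],[0,-339,-142,0.008,0.003,0,0.3],[0,-339,-142,0.008,0.003,0,0.3],[0,-339,-142,0.008,0.003,0,0.3],[30,-339,-142,0.008,0.003,0,0.3],[50,-339,-142,0.008,0.003,0,0.3],[60,-339,-142,0.008,0.003,0,0.3],[66,-339,-142,0.008,0.003,0,0.3],[66,-339,-142,0.008,0.003,0,0.3],[66,-339,-142,0.008,0.003,0,0.3]]
  ]
}}

```text
time: 12.5
ee_pos: [0.5472, -0.2451, 0.0342]
tcp_rot: [-164.9, 89.9, -156.4]
wrist_force: [0.6, -0.1, -0.4]
opening: 0.0457
```

```bash
python3 - <<'E'
from h import *
go((.547,-.2452,.0315),(.633,.197,.022))
E
```

```text
t 12.5 pos [ 0.5472 -0.2451  0.0342] open 0.0457 turn [ 0.002 -0.001  0.   ]
(0.547, -0.2452, 0.0315) -> [ 2.7 -0.1 -0.3]
(0.633, 0.197, 0.022) -> [ 11.9 424.5 150.2]
```

{"op": "apply_moves", "data": {
  "rows": [
    [[2.5,0,0,0,0,0,0.3],[2.5,0,0,0,0,0,0.3],[2.5,0,0,0,0,0,0.75],[2.5,0,0,0,0,0,0.75],[2.5,0,0,0,0,0,0.75],[2.5,0,0,0,0,0,0.75],[-30,0,0,0,0,0,0.75],[-68,0,0,0,0,0,0.75],[-68,45,17,0,0,0,0.75],[-68,90,33,0,0,0,0.75],[-68,135,50,0,0,0,0.75],[-68,180,66,0,0,0,0.75],[-68,225,83,0,0,0,0.75],[-68,270,99,0,0,0,0.75],[-68,315,115,0,0,0,0.75],[-68,360,131,0,0,0,0.75],[-68,400,144,0,0,0,0.75],[-68,424,150,0,0,0,0.75],[-68,424,150,0,0,0,0.75],[-68,424,150,0,0,0,0.75]]
  ]
}}

```text
time: 14.5
ee_pos: [0.6327, 0.1968, 0.1016]
tcp_rot: [-159.9, 89.9, -151.3]
wrist_force: [0.0, -0.4, -0.7]
opening: 0.0638
```

```bash
python3 - <<'E'
from h import *
p=cams.camera("top")
for j in jars(p,zhi=.06,roi=(.2,.68,-.4,.25)): print(*j)
go((.633,.1972,.022))
cv2.imwrite("pics/t8.png",cv2.resize(p["pixels"][:,:,::-1],(800,600)))
E
```

```text
[360.8 193.6] [ 0.6006 -0.2354] [ 0.6006 -0.2358] [ 601.  -236.5] 48.5 47.7 0.046 271
[365.2 214.4] [ 0.5458 -0.2436] [ 0.5455 -0.2432] [ 546.  -243.9] 47.9 47.7 0.046 281
[270.3 222.4] [0.5279 0.0038] [0.528  0.0034] [528.4   3.9] 31.4 31.9 0.0369 118
[267.7 262.7] [0.4257 0.0126] [0.4249 0.013 ] [425.6  12.5] 31.5 31.7 0.0373 122
t 14.55 pos [0.6328 0.196  0.1017] open 0.0641 turn [ 0.002 -0.002  0.001]
(0.633, 0.1972, 0.022) -> [79.7  1.2  0.5]
```

View pics/t8.png

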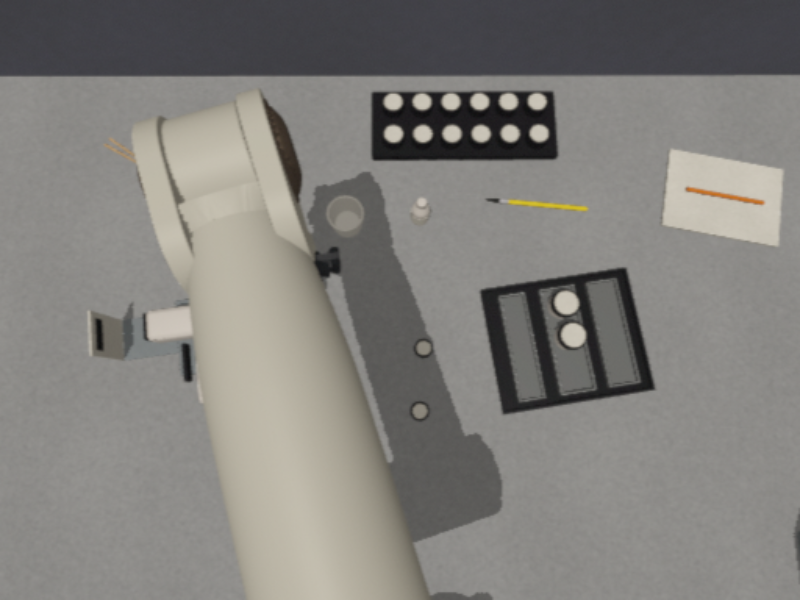

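Both large jars stand in the wide channel with their lids at z 0.046, at (566,302) and (572,335). I'm over the third one now.

{"op": "apply_moves", "data": {
  "rows": [
    [[0,1,0.5,0,0,0,0.75],[40,1,0.5,0,0,0,0.75],[65,1,0.5,0,0,0,0.75],[80,1,0.5,0,0,0,0.75],[80,1,0.5,0,0,0,0.75],[80,1,0.5,0,0,0,0.3],[80,1,0.5,0,0,0,0.3],[80,1,0.5,0,0,0,0.3],[80,1,0.5,0,0,0,0.3],[80,1,0.5,0,0,0,0.3],[50,1,0.5,0,0,0,0.3],[5,1,0.5,0,0,0,0.3],[5,1,0.5,0,0,0,0.3],[5,1,0.5,0,0,0,0.3],[5,1,0.5,0,0,0,0.3]]
  ]
}}

```text
time: 16.05
ee_pos: [0.6327, 0.1969, 0.0958]
tcp_rot: [-164.7, 89.8, -156.2]
wrist_force: [0.3, 0.6, -1.4]
opening: 0.0459
```

```bash
cat >> h.py <<'E'
def held():
    "extent of held jar from side camera around TCP"
    o=get_obs(); e=o["ee_pos"]; p=cams.camera("side"); w=world(p)
    m=(abs(w[...,0]-e[0])<.045)&(abs(w[...,1]-e[1])<.03)&(p["pixels"].min(2)>165)&(w[...,2]>.02)&(w[...,2]<e[2]+.05)
    q=w[m]; print("held: n",len(q), "lid z-tcp", (np.median(q[:,2])-e[2]).round(4) if len(q) else None,"x rng",(q[:,0].min()-e[0]).round(4) if len(q) else None,(q[:,0].max()-e[0]).round(4) if len(q) else None)
    return p
E
python3 - <<'E'
from h import *
go((.4867,-.254,.098),(.4867,-.254,.034)); p=held()
cv2.imwrite("pics/s9.png",cv2.resize(p["pixels"][150:280,180:340,::-1],(738,600)))
E
```

```text
t 16.05 pos [0.6327 0.1969 0.0958] open 0.0459 turn [ 0.002 -0.003  0.001]
(0.4867, -0.254, 0.098) -> [  -1.3 -424.4 -211.2]
(0.4867, -0.254, 0.034) -> [  62.7 -424.3 -211. ]
held: n 66 lid z-tcp 0.0145 x rng -0.0206 -0.0026
```

View pics/s9.png

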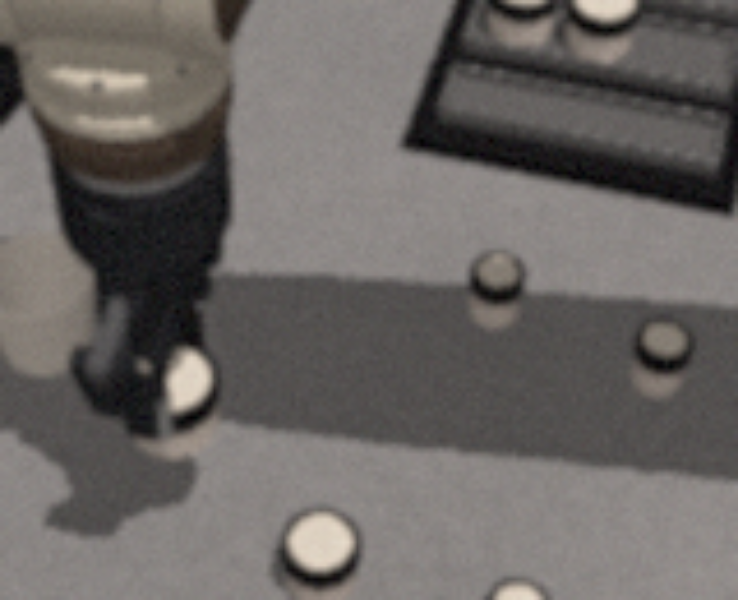

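The third large jar is held level at (190,380). I'll carry it to the near slot.

{"op": "apply_moves", "data": {
  "rows": [
    [[-1,-44,-22,0,0,0,0.3],[-1,-88,-44,0,0,0,0.3],[-1,-132,-66,0,0,0,0.3],[-1,-176,-88,0,0,0,0.3],[-1,-220,-110,0,0,0,0.3],[-1,-264,-132,0,0,0,0.3],[-1,-308,-154,0,0,0,0.3],[-1,-352,-176,0,0,0,0.3],[-1,-396,-198,0,0,0,0.3],[-1,-424,-211,0.002,-0.003,0,0.3],[-1,-424,-211,0.002,-0.003,0,0.3],[-1,-424,-211,0.002,-0.003,0,0.3],[-1,-424,-211,0.002,-0.003,0,0.3],[-1,-424,-211,0.002,-0.003,0,0.3],[30,-424,-211,0.002,-0.003,0,0.3],[50,-424,-211,0.002,-0.003,0,0.3],[60,-424,-211,0.002,-0.003,0,0.3],[63,-424,-211,0.002,-0.003,0,0.3],[63,-424,-211,0.002,-0.003,0,0.3],[63,-424,-211,0.002,-0.003,0,0.3]]
  ]
}}

```text
time: 18.1
ee_pos: [0.4871, -0.2539, 0.0345]
tcp_rot: [-70.4, 89.9, -62.0]
wrist_force: [0.0, 0.3, -1.0]
opening: 0.0458
```

```bash
python3 - <<'E'
from h import *
go((.4867,-.254,.0315),(.5455,.2092,.105),(.5455,.2092,.022))
E
```

```text
t 18.1 pos [ 0.4871 -0.2539  0.0345] open 0.0458 turn [0.    0.001 0.002]
(0.4867, -0.254, 0.0315) -> [ 3.   0.  -0.4]
(0.5455, 0.2092, 0.105) -> [-71.3 449.5 125.6]
(0.5455, 0.2092, 0.022) -> [ 11.7 449.6 125.6]
```

{"op": "apply_moves", "data": {
  "rows": [
    [[3,0,0,0,0,0,0.3],[3,0,0,0,0,0,0.3],[3,0,0,0,0,0,0.75],[3,0,0,0,0,0,0.75],[3,0,0,0,0,0,0.75],[3,0,0,0,0,0,0.75],[-30,0,0,0,0,0,0.75],[-70,0,0,0,0,0,0.75],[-70,48,13,0,0,0,0.7],[-70,96,26,0,0,0,0.7],[-70,144,40,0,0,0,0.7],[-70,192,53,0,0,0,0.7],[-70,240,67,0,0,0,0.7],[-70,288,80,0,0,0,0.7],[-70,336,94,0,0,0,0.7],[-70,384,107,0,0,0,0.7],[-70,425,120,0,0,0,0.7],[-70,449.5,125.5,0,0,0,0.7],[-70,449.5,125.5,0,0,0,0.7],[-70,449.5,125.5,0,0,0,0.7]]
  ]
}}

```text
time: 20.1
ee_pos: [0.5451, 0.2094, 0.1034]
tcp_rot: [-90.1, 89.9, -81.6]
wrist_force: [0.5, -0.9, -0.1]
opening: 0.0598
```

```bash
python3 - <<'E'
from h import *
p=cams.camera("top")
for j in jars(p,zhi=.06,roi=(.2,.68,-.4,.25)): print(*j)
p=cams.camera("side")
for j in jars(p,zhi=.06,roi=(.2,.68,-.1,.25)): print(*j)
go((.5455,.2092,.022))
cv2.imwrite("pics/s10.png",cv2.resize(p["pixels"][:,:,::-1],(800,600)))
E
```

```text
[360.9 193.7] [ 0.6005 -0.2355] [ 0.6007 -0.2363] [ 600.9 -236.3] 47.7 47.7 0.0462 272
[365.3 214.5] [ 0.5456 -0.2435] [ 0.5453 -0.2438] [ 545.7 -244.7] 48.2 47.9 0.046 280
[194.6 219. ] [0.5389 0.2004] [0.5377 0.1999] [537.6 199.5] 27.7 22.7 0.0366 62
[270.3 222.4] [0.5279 0.0039] [0.5278 0.0034] [528.3   4.1] 31.3 31.8 0.037 118
[370.4 237. ] [ 0.4873 -0.2528] [ 0.4874 -0.2536] [ 487.4 -253.7] 48.6 48.5 0.0459 296
[267.7 262.7] [0.4258 0.0125] [0.4249 0.013 ] [425.6  12.4] 31.5 31.6 0.037 122
[287.7 209.1] [0.5254 0.0052] [0.5253 0.0033] [526.1   3.8] 31.7 29.6 0.0378 104
[323.9 223.8] [0.4228 0.0132] [0.4228 0.0111] [422.8  11.1] 34.3 30.4 0.0374 116
[249.8 268.5] [0.5409 0.2109] [0.5427 0.2081] [542.7 208.4] 40.5 36.3 0.0379 208
[292.3 281.7] [0.4401 0.2024] [0.4402 0.2007] [440.5 200.9] 32.4 31.3 0.0378 164
t 20.2 pos [0.5453 0.2083 0.1037] open 0.0605 turn [-0.     0.     0.002]
(0.5455, 0.2092, 0.022) -> [81.7  1.   0.2]
```

View pics/s10.png

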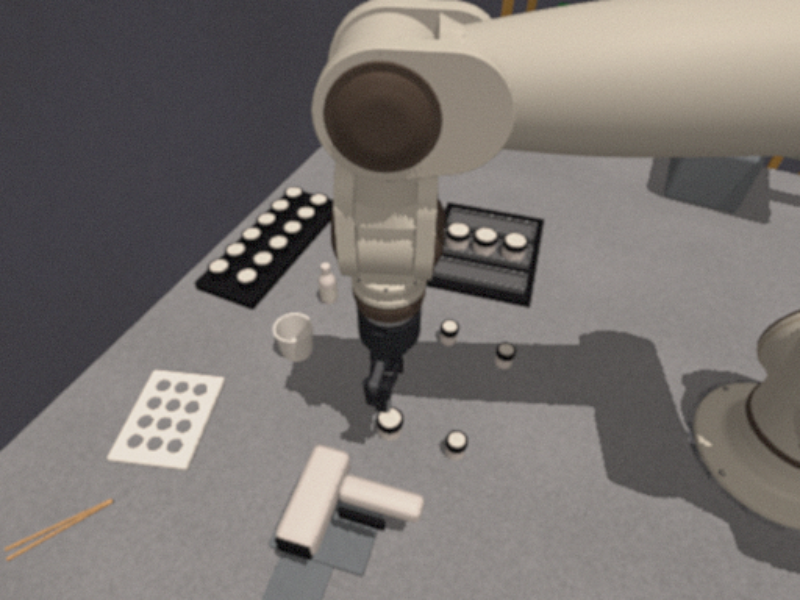

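Three large jars stand in the wide channel (458–515, 232–242). The medium jar at (390,420) is still in place, so I'll pick it.

{"op": "apply_moves", "data": {
  "rows": [
    [[0,1,0,0,0,0,0.7],[40,1,0,0,0,0,0.7],[65,1,0,0,0,0,0.7],[82,1,0,0,0,0,0.7],[82,1,0,0,0,0,0.7],[82,1,0,0,0,0,0.2],[82,1,0,0,0,0,0.2],[82,1,0,0,0,0,0.2],[82,1,0,0,0,0,0.2],[82,1,0,0,0,0,0.2],[82,1,0,0,0,0,0.2],[50,1,0,0,0,0,0.2],[5,1,0,0,0,0,0.2],[5,1,0,0,0,0,0.2],[5,1,0,0,0,0,0.2],[5,1,0,0,0,0,0.2]]
  ]
}}

```text
time: 21.8
ee_pos: [0.5448, 0.2092, 0.0979]
tcp_rot: [-103.6, 89.9, -95.2]
wrist_force: [-0.1, 0.1, -0.1]
opening: 0.038
```

```bash
python3 - <<'E'
from h import *
go((.5557,-.3247,.1),(.5557,-.3247,.034)); p=held()
cv2.imwrite("pics/s11.png",cv2.resize(p["pixels"][190:320,180:340,::-1],(738,600)))
E
```

```text
t 21.8 pos [0.5448 0.2092 0.0979] open 0.038 turn [-0.    -0.001  0.002]
(0.5557, -0.3247, 0.1) -> [  -0.8 -529.8  -67. ]
(0.5557, -0.3247, 0.034) -> [  65.2 -529.6  -67. ]
held: n 25 lid z-tcp 0.0148 x rng -0.0171 -0.0075
```

View pics/s11.png

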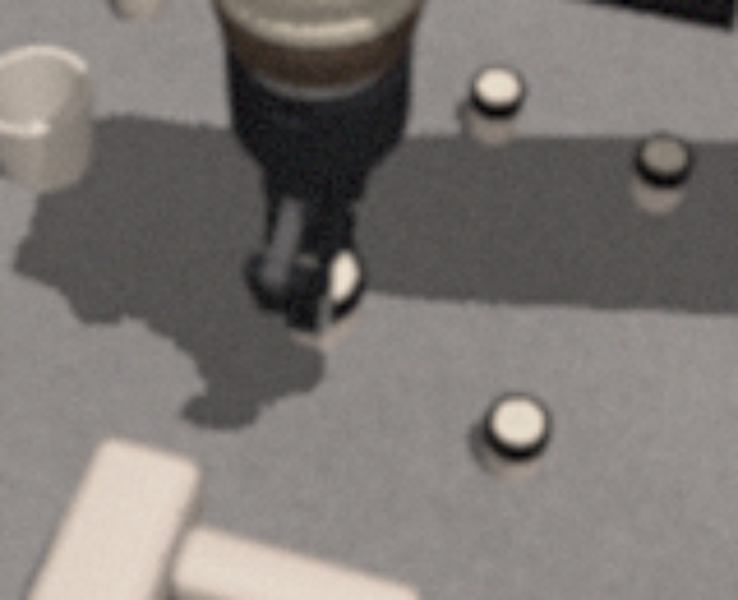

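The medium jar is held level. I'll carry it to the middle rack, the rightmost one.

{"op": "apply_moves", "data": {
  "rows": [
    [[-1,-48,-6,0,0,0,0.2],[-1,-96,-12,0,0,0,0.2],[-1,-144,-18,0,0,0,0.2],[-1,-192,-24,0,0,0,0.2],[-1,-240,-30,0,0,0,0.2],[-1,-288,-36,0,0,0,0.2],[-1,-336,-42,0,0,0,0.2],[-1,-384,-48,0,0,0,0.2],[-1,-432,-55,0,0,0,0.2],[-1,-480,-61,0,0,0,0.2],[-1,-515,-65,0,0,0,0.2],[-1,-530,-67,0,0,0,0.2],[-1,-530,-67,0,0,0,0.2],[-1,-530,-67,0,0,0,0.2],[-1,-530,-67,0,0,0,0.2],[-1,-530,-67,0,0,0,0.2],[-1,-530,-67,0,0,0,0.2]]
  ]
}}

```text
time: 23.55
ee_pos: [0.5558, -0.324, 0.1002]
tcp_rot: [-112.2, 89.8, -103.8]
wrist_force: [0.2, -0.1, -0.7]
opening: 0.038
```

```bash
python3 - <<'E'
from h import *
go((.5557,-.3247,.034))
E
```

```text
t 23.55 pos [ 0.5558 -0.324   0.1002] open 0.038 turn [ 0.001 -0.001  0.003]
(0.5557, -0.3247, 0.034) -> [66.2 -0.5 -0.1]
```

{"op": "apply_moves", "data": {
  "rows": [
    [[30,-0.5,0,0,0,0,0.2],[52,-0.5,0,0,0,0,0.2],[63,-0.5,0,0,0,0,0.2],[67,-0.5,0,0,0,0,0.2],[69,-0.5,0,0,0,0,0.2],[69,-0.5,0,0,0,0,0.2],[69,-0.5,0,0,0,0,0.65],[69,-0.5,0,0,0,0,0.65],[69,-0.5,0,0,0,0,0.65],[69,-0.5,0,0,0,0,0.65],[40,-0.5,0,0,0,0,0.65],[0,0,0,0,0,0,0.6],[0,48,3,0,0,0,0.6],[0,96,6,0,0,0,0.6],[0,144,9,0,0,0,0.6],[0,192,12,0,0,0,0.6],[0,240,15,0,0,0,0.6],[0,285,18,0,0,0,0.6],[0,320,20.5,0,0,0,0.6],[0,328,20.5,0,0,0,0.6]]
  ]
}}

```text
time: 25.55
ee_pos: [0.5275, 0.0065, 0.0996]
tcp_rot: [-105.6, 89.9, -96.9]
wrist_force: [0.4, -0.3, 0.3]
opening: 0.0514
```

```bash
python3 - <<'E'
from h import *
p=cams.camera("top")
for j in jars(p,zhi=.06,roi=(.2,.68,-.4,.25)): print(*j)
p=cams.camera("side")
for j in jars(p,zhi=.06,roi=(.2,.68,-.1,.25)): print(*j)
go((.528,.004,.021))
cv2.imwrite("pics/s12.png",cv2.resize(p["pixels"][:,:,::-1],(800,600)))
E
```

```text
[360.9 193.7] [ 0.6003 -0.2356] [ 0.6008 -0.2356] [ 600.4 -236.1] 48.5 47.8 0.046 273
[395.1 210.4] [ 0.5558 -0.3229] [ 0.5565 -0.3241] [ 555.9 -323.6] 40.0 40.4 0.0456 207
[365.2 214.5] [ 0.5458 -0.2436] [ 0.5454 -0.2438] [ 545.8 -244.7] 48.5 47.8 0.0458 281
[370.3 237.1] [ 0.4873 -0.2528] [ 0.4873 -0.2531] [ 486.9 -252.8] 48.7 48.5 0.0459 298
[193.3 256.7] [0.4428 0.2017] [0.442  0.2025] [442.9 202.5] 31.8 32.1 0.037 125
[287.8 209.3] [0.5252 0.0047] [0.5254 0.0026] [525.1   2.5] 32.5 29.1 0.0377 108
[323.8 224. ] [0.4228 0.013 ] [0.4226 0.011 ] [423.   11.1] 32.0 29.7 0.038 120
[292.3 281.8] [0.4399 0.2025] [0.4404 0.2008] [440.3 201.3] 31.9 31.2 0.0378 164
t 25.65 pos [0.5278 0.0045 0.0995] open 0.0514 turn [ 0.003 -0.001  0.003]
(0.528, 0.004, 0.021) -> [78.5 -0.3  0.2]
```

View pics/s12.png

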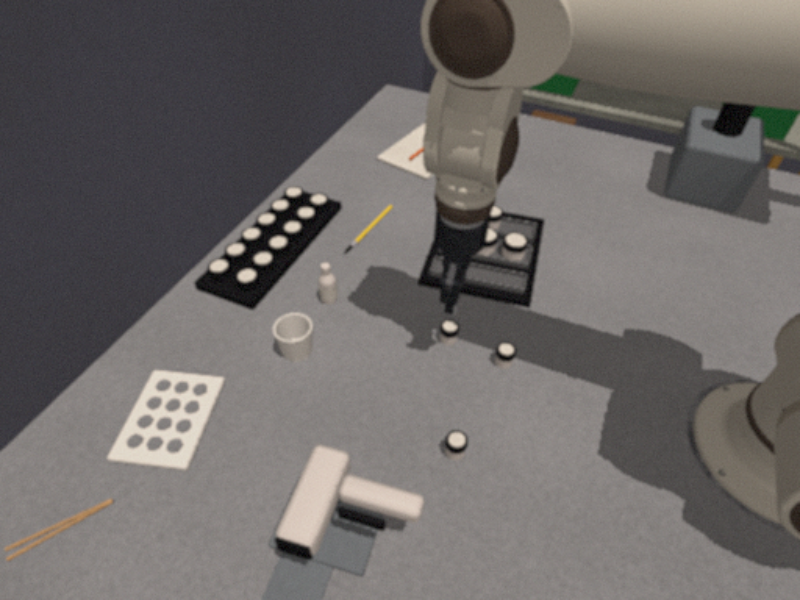

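The medium jar stands in its channel with its lid at z 0.046. The small jar at (449,328) hasn't moved, so I'll pick it and carry it along.

{"op": "apply_moves", "data": {
  "rows": [
    [[40,-0.5,0,0,0,0,0.6],[65,-0.5,0,0,0,0,0.6],[78,-0.5,0,0,0,0,0.6],[78,-0.5,0,0,0,0,0.6],[78,-0.5,0,0,0,0,0.6],[78,-0.5,0,0,0,0,0.1],[78,-0.5,0,0,0,0,0.1],[78,-0.5,0,0,0,0,0.1],[78,-0.5,0,0,0,0,0.1],[78,-0.5,0,0,0,0,0.1],[78,-0.5,0,0,0,0,0.1],[50,-0.5,0,0,0,0,0.1],[5,0,0,0,0,0,0.1],[5,0,0,0,0,0,0.1],[5,0,0,0,0,0,0.1],[5,0,0,0,0,0,0.1]]
  ],
  "newtons": 40
}}

```text
time: 27.25
ee_pos: [0.5276, 0.0044, 0.094]
tcp_rot: [-114.8, 89.8, -106.2]
wrist_force: [-1.0, 0.3, -1.1]
opening: 0.0301
```

```bash
python3 - <<'E'
from h import *
go((.5898,-.158,.1),(.5898,-.158,.034)); p=held()
cv2.imwrite("pics/s13.png",cv2.resize(p["pixels"][130:260,220:380,::-1],(738,600)))
E
```

```text
t 27.25 pos [0.5276 0.0044 0.094 ] open 0.0301 turn [ 0.003 -0.001  0.003]
(0.5898, -0.158, 0.1) -> [  -5.6 -169.9   37.3]
(0.5898, -0.158, 0.034) -> [  60.4 -169.7   37.4]
held: n 0 lid z-tcp None x rng None None
```

View pics/s13.png

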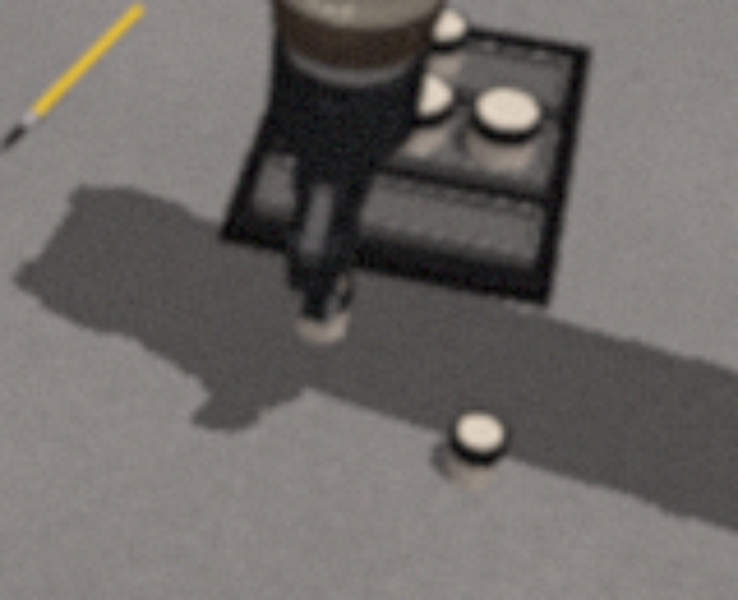

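The small jar is held level. I'll move it to the narrow rack, far slot.

{"op": "apply_moves", "data": {
  "rows": [
    [[-5,-42,9,0,0,0,0.1],[-5,-85,19,0,0,0,0.1],[-5,-125,28,0,0,0,0.1],[-5,-155,34,0,0,0,0.1],[-5,-170,37.5,0.003,0,0.003,0.1],[-5,-170,37.5,0.003,0,0.003,0.1],[-5,-170,37.5,0.003,0,0.003,0.1],[-5,-170,37.5,0.003,0,0.003,0.1],[-5,-170,37.5,0.003,0,0.003,0.1],[25,-170,37.5,0.003,0,0.003,0.1],[48,-170,37.5,0.003,0,0.003,0.1],[58,-170,37.5,0.003,0,0.003,0.1],[60,-170,37.5,0.003,0,0.003,0.1],[60,-170,37.5,0.003,0,0.003,0.1],[60,-170,37.5,0.003,0,0.003,0.1]]
  ]
}}

```text
time: 28.8
ee_pos: [0.5904, -0.1583, 0.0354]
tcp_rot: [-125.4, 90.0, -116.9]
wrist_force: [1.1, 0.3, 0.1]
opening: 0.0304
```

```bash
python3 - <<'E'
from h import *
go((.5898,-.158,.0315),(.4256,.0125,.1))
E
```

```text
t 28.8 pos [ 0.5904 -0.1583  0.0354] open 0.0304 turn [ 0. -0.  0.]
(0.5898, -0.158, 0.0315) -> [ 3.9  0.3 -0.6]
(0.4256, 0.0125, 0.1) -> [ -64.7  193.  -138. ]
```

{"op": "apply_moves", "data": {
  "rows": [
    [[3,0,0,0,0,0,0.1],[4,0,0,0,0,0,0.1],[4,0,0,0,0,0,0.1],[4,0,0,0,0,0,0.55],[4,0,0,0,0,0,0.55],[4,0,0,0,0,0,0.55],[4,0,0,0,0,0,0.55],[-30,0,0,0,0,0,0.6],[-65,0,0,0,0,0,0.6],[-65,35,-25,0,0,0,0.6],[-65,70,-50,0,0,0,0.6],[-65,105,-75,0,0,0,0.6],[-65,140,-100,0,0,0,0.6],[-65,175,-125,0,0,0,0.6],[-65,193,-138,0,0,0,0.6],[-65,193,-138,0,0,0,0.6],[-65,193,-138,0,0,0,0.6]]
  ]
}}

```text
time: 30.5
ee_pos: [0.4259, 0.0126, 0.1006]
tcp_rot: [-44.3, 89.9, -35.8]
wrist_force: [0.3, -0.2, 0.1]
opening: 0.0511
```

```bash
python3 - <<'E'
from h import *
p=cams.camera("top")
for j in jars(p,zhi=.06,roi=(.2,.68,-.4,.25)): print(*j)
p=cams.camera("side")
for j in jars(p,zhi=.06,roi=(.2,.68,-.1,.25)): print(*j)
go((.4256,.0125,.021))
cv2.imwrite("pics/s14.png",cv2.resize(p["pixels"][:,:,::-1],(800,600)))
E
```

```text
[360.8 193.7] [ 0.6004 -0.2355] [ 0.6007 -0.2361] [ 600.9 -236. ] 47.5 47.8 0.0457 274
[331.2 197.9] [ 0.5901 -0.1569] [ 0.5905 -0.157 ] [ 589.9 -157.7] 32.0 31.6 0.0462 126
[395.1 210.4] [ 0.5558 -0.3227] [ 0.5564 -0.324 ] [ 556.2 -324.1] 40.5 40.6 0.0458 207
[365.3 214.5] [ 0.5457 -0.2435] [ 0.5453 -0.2439] [ 546.  -244.5] 47.5 48.0 0.0462 282
[370.3 237. ] [ 0.4874 -0.2527] [ 0.4873 -0.2528] [ 487.2 -253. ] 49.1 48.5 0.046 296
[193.3 256.7] [0.4428 0.2018] [0.4421 0.2024] [442.8 202.2] 31.4 32.0 0.0371 125
[323.9 223.9] [0.4229 0.0136] [0.4227 0.012 ] [423.2  11.8] 32.1 30.3 0.0381 117
[292.3 281.8] [0.4399 0.2025] [0.4405 0.2017] [440.2 201.4] 31.8 31.0 0.0376 164
t 30.6 pos [0.4262 0.0121 0.1004] open 0.051 turn [-0.     0.     0.001]
(0.4256, 0.0125, 0.021) -> [79.4  0.6 -0.5]
```

View pics/s14.png

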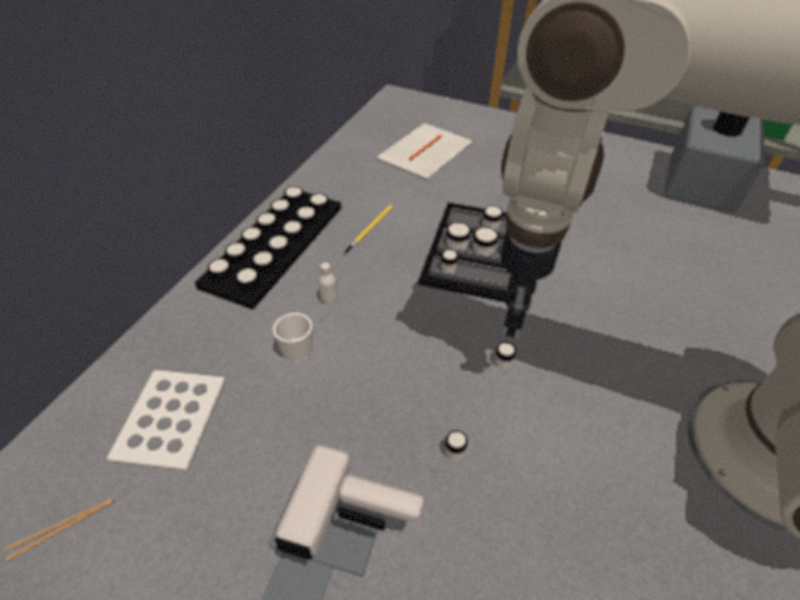

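The first small jar stands in the narrow channel at (449,257). I'll pick the second, at (506,351).

{"op": "apply_moves", "data": {
  "rows": [
    [[40,0.5,-0.5,0,0,0,0.6],[65,0.5,-0.5,0,0,0,0.6],[79,0.5,-0.5,0,0,0,0.6],[79,0.5,-0.5,0,0,0,0.6],[79,0.5,-0.5,0,0,0,0.6],[79,0.5,-0.5,0,0,0,0.1],[79,0.5,-0.5,0,0,0,0.1],[79,0.5,-0.5,0,0,0,0.1],[79,0.5,-0.5,0,0,0,0.1],[79,0.5,-0.5,0,0,0,0.1],[79,0.5,-0.5,0,0,0,0.1],[50,0,0,0,0,0,0.1],[5,0,0,0,0,0,0.1],[5,0,0,0,0,0,0.1],[5,0,0,0,0,0,0.1],[5,0,0,0,0,0,0.1]]
  ]
}}

```text
time: 32.2
ee_pos: [0.4259, 0.0121, 0.0948]
tcp_rot: [-142.2, 89.9, -133.8]
wrist_force: [-0.4, 0.4, -0.9]
opening: 0.0303
```

```bash
python3 - <<'E'
from h import *
go((.5324,-.1664,.1),(.5324,-.1664,.034)); p=held()
cv2.imwrite("pics/s15.png",cv2.resize(p["pixels"][130:260,240:400,::-1],(738,600)))
E
```

```text
t 32.2 pos [0.4259 0.0121 0.0948] open 0.0303 turn [ 0.    -0.001  0.001]
(0.5324, -0.1664, 0.1) -> [  -5.2 -192.1   79.3]
(0.5324, -0.1664, 0.034) -> [  60.8 -192.1   79.3]
held: n 0 lid z-tcp None x rng None None
```

View pics/s15.png

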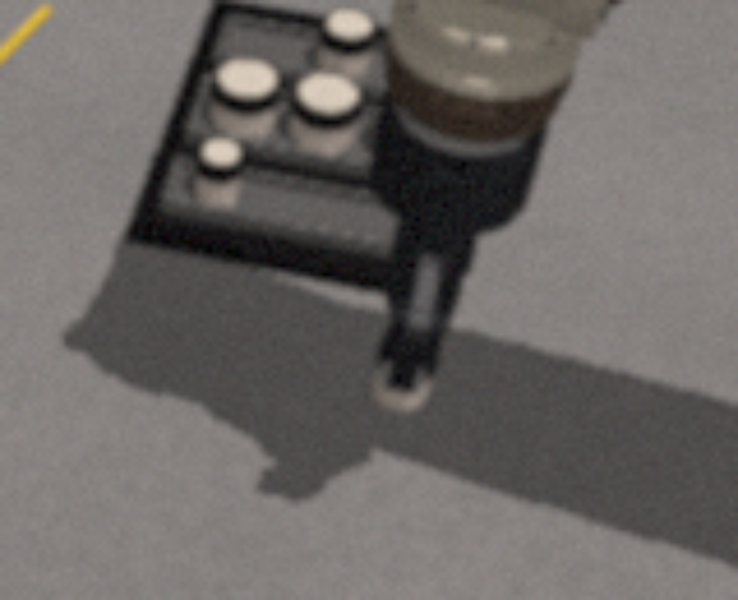

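The jar is held. I'll take it to the centre slot of the narrow rack.

{"op": "apply_moves", "data": {
  "rows": [
    [[-5,-42,17,0,0,0,0.1],[-5,-85,35,0,0,0,0.1],[-5,-128,53,0,0,0,0.1],[-5,-165,68,0,0,0,0.1],[-5,-185,76,0,0,0,0.1],[-5,-192,79,0,0,0,0.1],[-5,-192,79,0,0,0,0.1],[-5,-192,79,0,0,0,0.1],[-5,-192,79,0,0,0,0.1],[-5,-192,79,0,0,0,0.1],[25,-192,79,0,0,0,0.1],[48,-192,79,0,0,0,0.1],[58,-192,79,0,0,0,0.1],[60.5,-192,79,0,0,0,0.1],[60.5,-192,79,0,0,0,0.1],[60.5,-192,79,0,0,0,0.1]]
  ]
}}

```text
time: 33.85
ee_pos: [0.5325, -0.1665, 0.0352]
tcp_rot: [-80.5, 89.9, -72.1]
wrist_force: [-0.6, -0.8, -0.4]
opening: 0.0301
```

```bash
python3 - <<'E'
from h import *
go((.5324,-.1664,.0315),(.4428,.2023,.1))
E
```

```text
t 33.85 pos [ 0.5325 -0.1665  0.0352] open 0.0301 turn [0.    0.    0.001]
(0.5324, -0.1664, 0.0315) -> [ 3.7  0.1 -0. ]
(0.4428, 0.2023, 0.1) -> [-65.3 377.9 -34.7]
```

{"op": "apply_moves", "data": {
  "rows": [
    [[3,0,0,0,0,0,0.1],[4,0,0,0,0,0,0.1],[4,0,0,0,0,0,0.1],[4,0,0,0,0,0,0.55],[4,0,0,0,0,0,0.55],[4,0,0,0,0,0,0.55],[4,0,0,0,0,0,0.55],[-30,0,0,0,0,0,0.6],[-65,0,0,0,0,0,0.6],[-65,47,-4,0,0,0,0.6],[-65,94,-9,0,0,0,0.6],[-65,141,-13,0,0,0,0.6],[-65,188,-17,0,0,0,0.6],[-65,235,-22,0,0,0,0.6],[-65,282,-26,0,0,0,0.6],[-65,329,-30,0,0,0,0.6],[-65,365,-34,0,0,0,0.6],[-65,378,-35,0,0,0,0.6],[-65,378,-35,0,0,0,0.6],[-65,378,-35,0,0,0,0.6]]
  ]
}}

```text
time: 35.85
ee_pos: [0.4427, 0.2018, 0.0996]
tcp_rot: [-90.9, 89.9, -82.5]
wrist_force: [0.2, -1.1, 0.8]
opening: 0.0515
```

```bash
python3 - <<'E'
from h import *
p=cams.camera("top")
for j in jars(p,zhi=.06,roi=(.2,.68,-.4,.25)): print(*j)
p=cams.camera("side")
for j in jars(p,zhi=.06,roi=(.2,.68,-.1,.25)): print(*j)
go((.4427,.2023,.021))
cv2.imwrite("pics/s16.png",cv2.resize(p["pixels"][:,:,::-1],(800,600)))
E
```

```text
[360.9 193.7] [ 0.6005 -0.2355] [ 0.6006 -0.2363] [ 601.2 -236.4] 48.2 47.8 0.0459 272
[331.2 197.9] [ 0.59   -0.1569] [ 0.5907 -0.1565] [ 590.5 -157.2] 32.8 32.1 0.0459 128
[395.1 210.4] [ 0.5559 -0.3225] [ 0.5563 -0.3238] [ 556.2 -323.7] 40.5 40.7 0.0456 205
[365.2 214.5] [ 0.5456 -0.2435] [ 0.5454 -0.2438] [ 546.5 -244.1] 48.1 47.8 0.0462 280
[335.7 220.2] [ 0.5314 -0.1653] [ 0.5318 -0.1661] [ 531.7 -165.8] 31.9 32.1 0.0459 126
[370.3 237. ] [ 0.4872 -0.2525] [ 0.4873 -0.2536] [ 487.7 -253.3] 48.2 48.7 0.046 297
[292.2 282.7] [0.4393 0.2052] [0.4404 0.2034] [440.4 201.3] 31.8 28.5 0.0377 135
t 35.95 pos [0.4429 0.2013 0.0997] open 0.0509 turn [-0.001  0.     0.002]
(0.4427, 0.2023, 0.021) -> [78.7  1.2 -0.1]
```

View pics/s16.png

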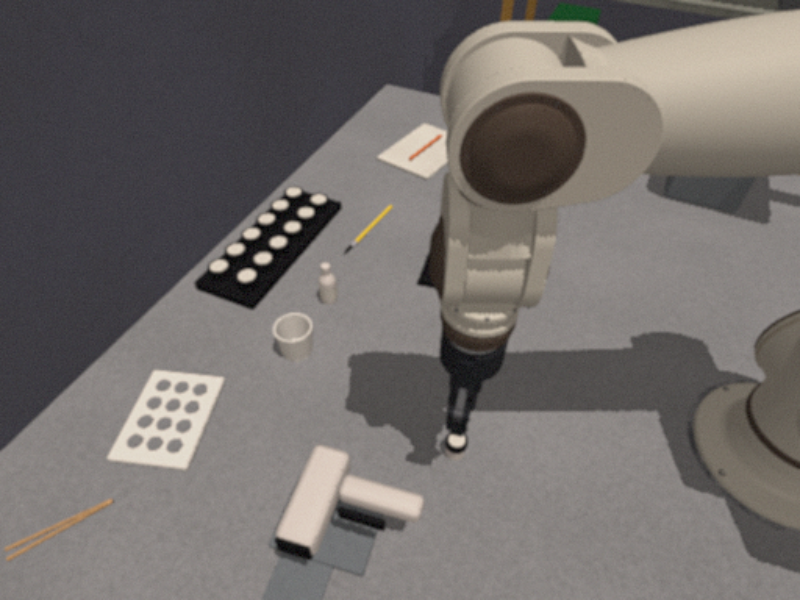

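Six jars are racked. The last small jar is at (456,440), right under the gripper.

{"op": "apply_moves", "data": {
  "rows": [
    [[40,1,0,0,0,0,0.6],[65,1,0,0,0,0,0.6],[78,1,0,0,0,0,0.6],[78,1,0,0,0,0,0.6],[78,1,0,0,0,0,0.6],[78,1,0,0,0,0,0.1],[78,1,0,0,0,0,0.1],[78,1,0,0,0,0,0.1],[78,1,0,0,0,0,0.1],[78,1,0,0,0,0,0.1],[78,1,0,0,0,0,0.1],[50,1,0,0,0,0,0.1],[5,1,0,0,0,0,0.1],[5,1,0,0,0,0,0.1],[5,1,0,0,0,0,0.1],[5,1,0,0,0,0,0.1]]
  ]
}}

```text
time: 37.55
ee_pos: [0.4426, 0.2022, 0.0942]
tcp_rot: [-99.9, 89.9, -91.6]
wrist_force: [-0.0, -0.7, -0.8]
opening: 0.0301
```

```bash
python3 - <<'E'
from h import *
go((.475,-.1749,.1),(.475,-.1749,.034)); p=held()
cv2.imwrite("pics/s17.png",cv2.resize(p["pixels"][190:320,220:380,::-1],(738,600)))
E
```

```text
t 37.55 pos [0.4426 0.2022 0.0942] open 0.0301 turn [-0.001 -0.     0.002]
(0.475, -0.1749, 0.1) -> [  -5.1 -377.8  -22.5]
(0.475, -0.1749, 0.034) -> [  60.9 -377.7  -22.5]
held: n 0 lid z-tcp None x rng None None
```

View pics/s17.png

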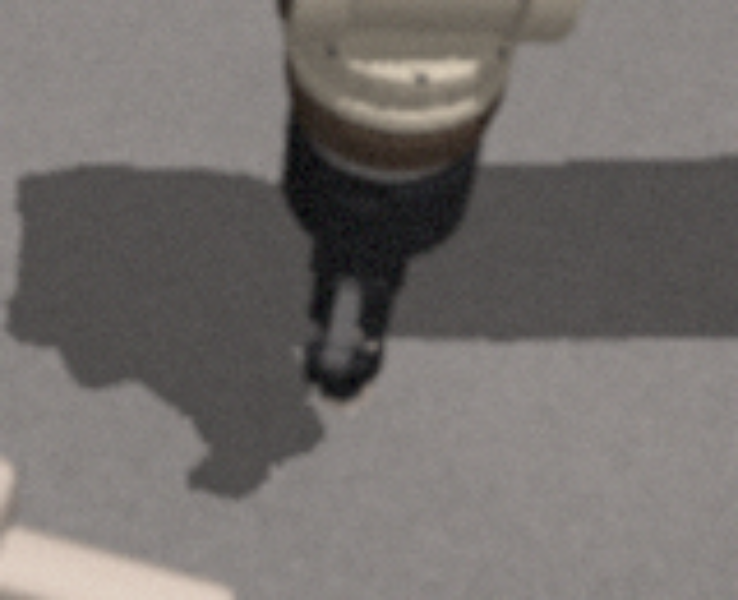

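Held with the same opening, 30.1 mm. I'll carry it to the near slot of the narrow rack.

{"op": "apply_moves", "data": {
  "rows": [
    [[-5,-46,-3,0,0,0,0.1],[-5,-92,-5,0,0,0,0.1],[-5,-138,-8,0,0,0,0.1],[-5,-184,-11,0,0,0,0.1],[-5,-230,-14,0,0,0,0.1],[-5,-276,-16,0,0,0,0.1],[-5,-322,-19,0,0,0,0.1],[-5,-360,-21,0,0,0,0.1],[-5,-378,-22.5,0,0,0,0.1],[-5,-378,-22.5,0,0,0,0.1],[-5,-378,-22.5,0,0,0,0.1],[-5,-378,-22.5,0,0,0,0.1],[-5,-378,-22.5,0,0,0,0.1],[-5,-378,-22.5,0,0,0,0.1]]
  ]
}}

```text
time: 39.0
ee_pos: [0.4749, -0.1744, 0.0997]
tcp_rot: [-115.6, 89.9, -107.2]
wrist_force: [-0.6, 0.0, 0.0]
opening: 0.0299
```

```bash
python3 - <<'E'
from h import *
go((.475,-.1749,.034)); p=held()
cv2.imwrite("pics/s18.png",cv2.resize(p["pixels"][110:240,240:400,::-1],(738,600)))
E
```

```text
t 39.0 pos [ 0.4749 -0.1744  0.0997] open 0.0299 turn [ 0.    -0.001  0.002]
(0.475, -0.1749, 0.034) -> [65.7 -0.4  0.1]
held: n 0 lid z-tcp None x rng None None
```

View pics/s18.png

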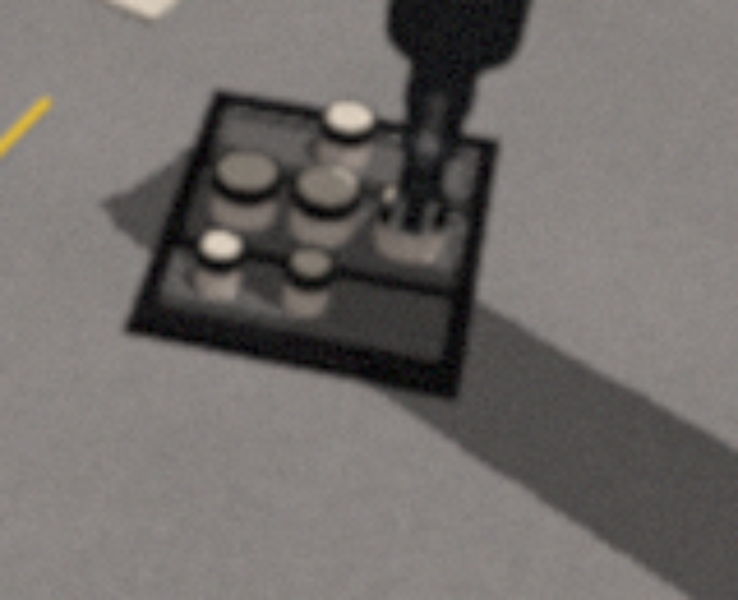

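{"op": "apply_moves", "data": {
  "rows": [
    [[30,-0.5,0,0,0,0,0.1],[52,-0.5,0,0,0,0,0.1],[62,-0.5,0,0,0,0,0.1],[66,-0.5,0,0,0,0,0.1],[68,-0.5,0,0,0,0,0.1],[68,-0.5,0,0,0,0,0.1],[68,-0.5,0,0,0,0,0.1],[68,-0.5,0,0,0,0,0.55],[68,-0.5,0,0,0,0,0.55],[68,-0.5,0,0,0,0,0.55],[68,-0.5,0,0,0,0,0.55],[30,-0.5,0,0,0,0,0.6],[-20,0,0,0,0,0,0.8],[-60,0,0,0,0,0,0.8],[-60,45,-20,0,0,0,0.8],[-60,90,-40,0,0,0,0.8],[-60,135,-60,0,0,0,0.8],[-60,180,-80,0,0,0,0.8],[-60,200,-80,0,0,0,0.8],[-60,200,-80,0,0,0,0.8]]
  ]
}}

```text
time: 41.05
ee_pos: [0.366, 0.0136, 0.1598]
tcp_rot: [-76.0, 89.9, -67.5]
wrist_force: [-0.1, -0.7, 0.6]
opening: 0.0684
```

```bash
python3 - <<'E'
from h import *
p=cams.camera("top")
q=np.array([.544,-.2456]);th=np.radians(8.39);c,s=np.cos(th),np.sin(th)
for j in jars(p,zhi=.06,roi=(.2,.7,-.4,.28)):
    d=np.array(j[2])-q; print(j[2],"case xy mm",(1000*np.array([c*d[0]+s*d[1],-s*d[0]+c*d[1]])).round(1),"D",j[4],j[5],"z",j[6])
cv2.imwrite("pics/t19.png",cv2.resize(p["pixels"][:,:,::-1],(800,600)))
p=cams.camera("side")
cv2.imwrite("pics/s19.png",cv2.resize(p["pixels"][110:240,240:400,::-1],(738,600)))
go((.4953,.3483,.17),yaw=7)
E
```

```text
[ 0.6007 -0.2361] case xy mm [57.5  1.1] D 47.5 47.6 z 0.0459
[ 0.5909 -0.1574] case xy mm [59.3 80.4] D 31.7 32.1 z 0.0458
[ 0.5563 -0.3232] case xy mm [  0.8 -78.6] D 39.7 40.2 z 0.046
[ 0.5455 -0.2437] case xy mm [1.8 1.7] D 48.2 48.0 z 0.0458
[ 0.5319 -0.1658] case xy mm [-0.3 80.7] D 31.5 32.1 z 0.0457
[ 0.4874 -0.2533] case xy mm [-57.1   0.6] D 48.7 48.4 z 0.046
[ 0.4742 -0.1737] case xy mm [-58.6  81.3] D 31.8 32.1 z 0.0459
t 41.15 pos [0.3668 0.0119 0.1595] open 0.0685 turn [ 0.026 -0.     0.002]
(0.4953, 0.3483, 0.17) -> [-11.2 313.7 176.7]
```

View pics/t19.png

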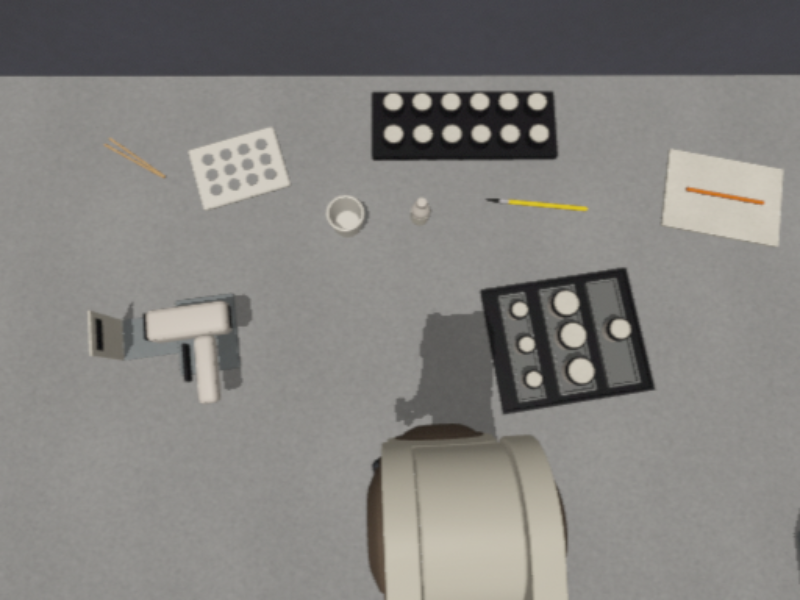

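View pics/s19.png

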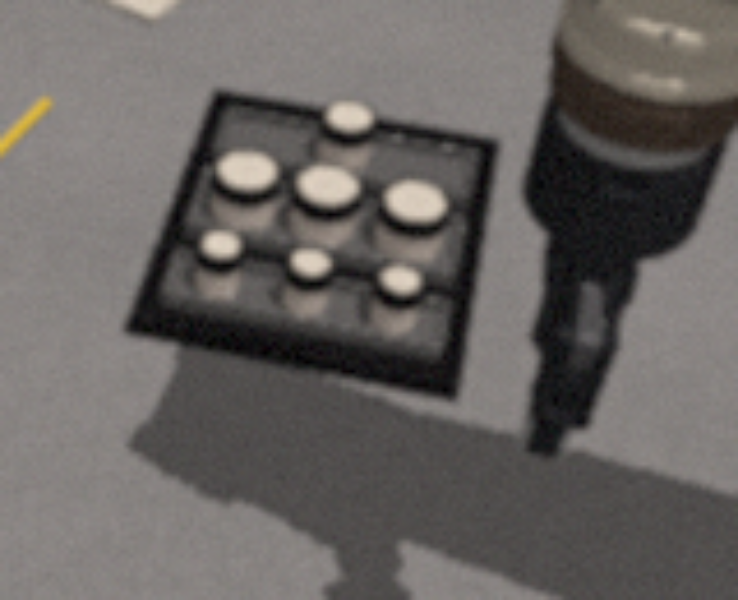

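All seven jars stand in their racks. They are within 2 mm of the channel lines and their lids are at z 0.046. Dropper (420,210), cup (346,214) and brush (540,205) are untouched. Next is the scanner, so I'll hover above the pinch point with the gripper fully open.

{"op": "apply_moves", "data": {
  "rows": [
    [[-20,45,25,0,0,0,1.0],[-20,90,50,0,0,0,1.0],[-20,135,76,0,0,0,1.0],[-20,180,101,0,0,0,1.0],[-20,225,127,0,0,0,1.0],[-20,270,152,0,0,0,1.0],[-20,300,169,0.016,0,0,1.0],[-20,313.5,176.5,0.016,0,0,1.0],[-20,313.5,176.5,0.016,0,0.002,1.0],[-20,313.5,176.5,0.016,0,0.002,1.0],[-20,313.5,176.5,0.016,0,0.002,1.0],[-20,313.5,176.5,0.016,0,0.002,1.0]]
  ]
}}

```text
time: 42.35
ee_pos: [0.4953, 0.3468, 0.1793]
tcp_rot: [-18.7, 90.0, -11.2]
wrist_force: [-0.2, 1.0, -0.1]
opening: 0.0854
```

```bash
python3 - <<'E'
from h import *
go((.4955,.3483,.066),yaw=7.5)
p=cams.camera("side")
cv2.imwrite("pics/s20.png",cv2.resize(p["pixels"][220:,150:350,::-1],(732,600)))
E
```

```text
t 42.35 pos [0.4953 0.3468 0.1793] open 0.0854 turn [-0.  0.  0.]
(0.4955, 0.3483, 0.066) -> [113.3   1.5   0.4]
```

View pics/s20.png

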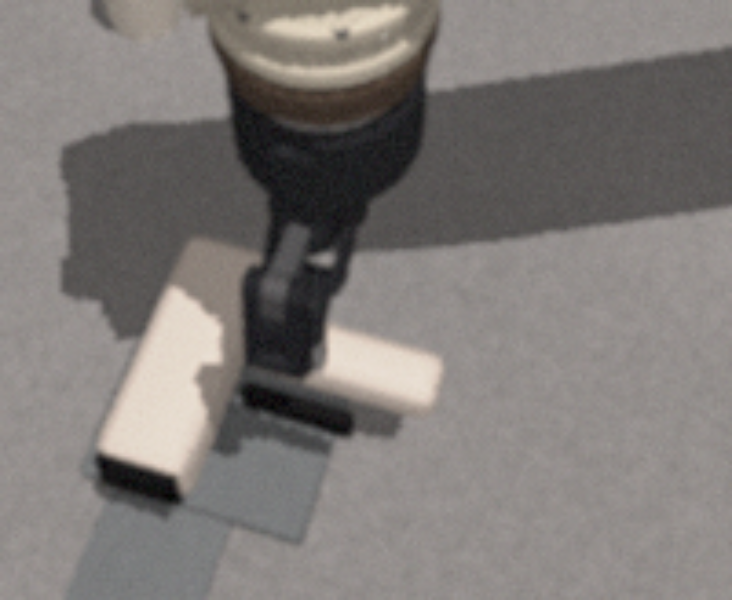

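The gripper sits above the grip bar, with the trigger at (295,405) on its +y side. I'll descend open.

{"op": "apply_moves", "data": {
  "rows": [
    [[20,1.5,0.5,0,0,0,1.0],[45,1.5,0.5,0,0,0,1.0],[65,1.5,0.5,0,0,0,1.0],[85,1.5,0.5,0,0,0,1.0],[100,1.5,0.5,0,0,0,1.0],[113,1.5,0.5,0,0,0,1.0],[113,1.5,0.5,0,0,0,1.0],[113,1.5,0.5,0,0,0,1.0]]
  ]
}}

```text
time: 43.2
ee_pos: [0.4958, 0.3485, 0.067]
tcp_rot: [17.3, 89.9, 24.8]
wrist_force: [0.5, -0.2, 0.7]
opening: 0.0854
```

```bash
python3 - <<'E'
from h import *
go((.4955,.3483,.066),yaw=7.5)
p=cams.camera("side")
cv2.imwrite("pics/s21.png",cv2.resize(p["pixels"][220:,150:350,::-1],(732,600)))
E
```

```text
t 43.2 pos [0.4958 0.3485 0.067 ] open 0.0854 turn [-0.     0.001 -0.   ]
(0.4955, 0.3483, 0.066) -> [ 1.  -0.2 -0.3]
```

View pics/s21.png

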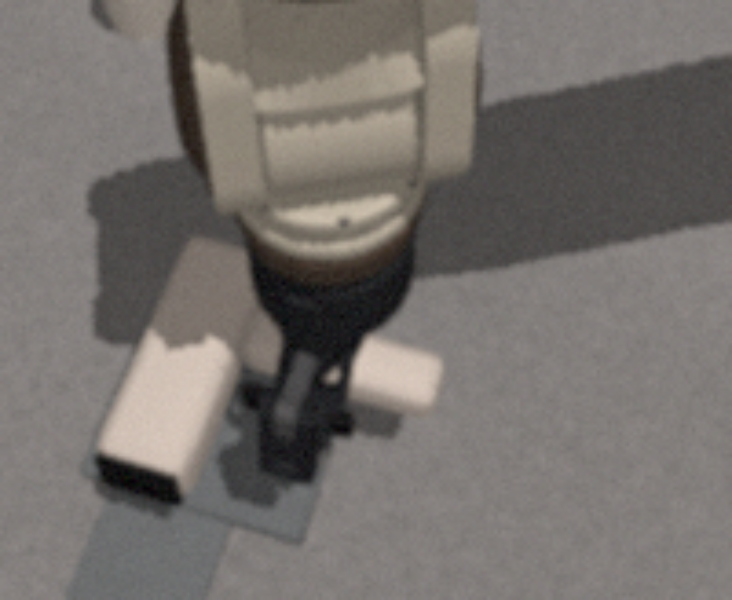

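The fingers straddle the grip and trigger with no contact force. Squeeze, hold, release.

{"op": "apply_moves", "data": {
  "rows": [
    [[0,0,0,0,0,0,0.35],[0,0,0,0,0,0,0.35],[0,0,0,0,0,0,0.35],[0,0,0,0,0,0,0.35],[0,0,0,0,0,0,0.35],[0,0,0,0,0,0,0.35],[0,0,0,0,0,0,0.35],[0,0,0,0,0,0,0.35],[0,0,0,0,0,0,0.35]]
  ],
  "newtons": 35
}}

```text
time: 44.15
ee_pos: [0.4965, 0.3491, 0.0694]
tcp_rot: [24.8, 89.8, 32.3]
wrist_force: [-1.9, -1.7, 9.5]
opening: 0.0401
```

The opening reads 40 mm, which is marginal for full squeeze. I'll raise the grip force and hold longer.

{"op": "apply_moves", "data": {
  "rows": [
    [[0,0,0,0,0,0,0.2],[0,0,0,0,0,0,0.2],[0,0,0,0,0,0,0.2],[0,0,0,0,0,0,0.2]]
  ],
  "newtons": 70
}}

```text
time: 44.55
ee_pos: [0.4966, 0.3488, 0.0696]
tcp_rot: [19.1, 89.8, 26.6]
wrist_force: [-1.1, -5.1, 2.7]
opening: 0.0387
```

```bash
python3 - <<'E'
from h import *
go()
p=cams.camera("side")
cv2.imwrite("pics/s22.png",cv2.resize(p["pixels"][220:,150:350,::-1],(732,600)))
E
```

```text
t 44.55 pos [0.4966 0.3488 0.0696] open 0.0387 turn [-0.015  0.004 -0.001]
```

View pics/s22.png

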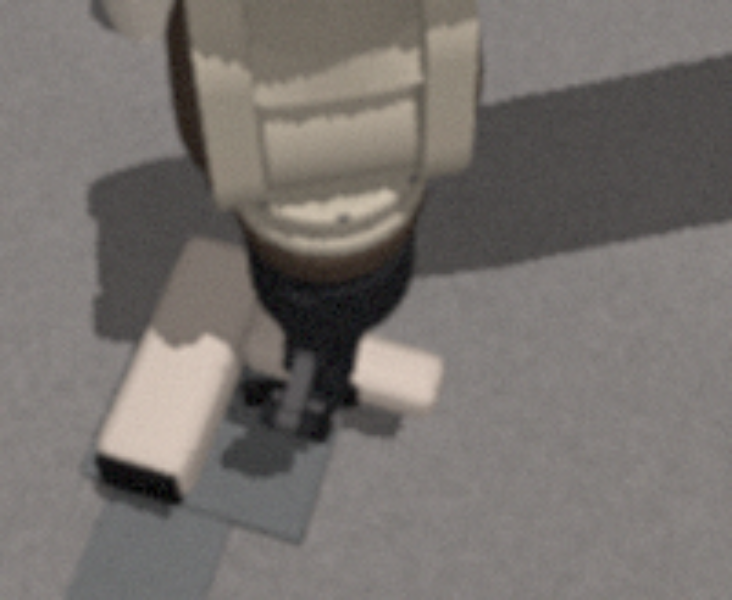

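```bash
python3 - <<'E'
from h import *
p=cams.camera("side"); w=world(p)
th=np.radians(7.5); o=np.array([.4435+.105*np.cos(th),.3427+(.105-.0435)*np.sin(th)]) # approx scanner origin
d=w[...,:2]-o; lx=d[...,0]*np.cos(th)+d[...,1]*np.sin(th); ly=-d[...,0]*np.sin(th)+d[...,1]*np.cos(th)
m=(w[...,2]>.07)&(w[...,2]<.1)&(lx>-.11)&(lx<0)&(ly>.012)&(ly<.05)
for a in np.arange(-.11,0,.006):
    k=m&(lx>=a)&(lx<a+.006)
    if k.sum(): print(round(a*1000),k.sum(),"ly",(ly[k].min()*1000).round(1),(ly[k].max()*1000).round(1),"z",w[...,2][k].min().round(3),w[...,2][k].max().round(3))
cv2.imwrite("pics/s23.png",cv2.resize(p["pixels"][300:350,200:260,::-1],(720,600)))
E
```

```text
-104 15 ly 12.1 14.7 z 0.08 0.097
-98 16 ly 12.3 14.3 z 0.081 0.099
-92 15 ly 12.1 14.6 z 0.082 0.1
-86 16 ly 12.1 14.4 z 0.082 0.099
-80 14 ly 12.3 14.4 z 0.08 0.097
-74 16 ly 12.7 17.7 z 0.08 0.098
-68 33 ly 12.6 30.0 z 0.079 0.099
-62 7 ly 16.7 30.5 z 0.074 0.096
-38 2 ly 21.8 24.1 z 0.094 0.096
-32 21 ly 12.4 29.2 z 0.082 0.099
-26 34 ly 12.4 31.5 z 0.081 0.1
-20 39 ly 12.5 33.2 z 0.08 0.098
-14 19 ly 12.0 33.4 z 0.081 0.099
-8 69 ly 12.0 49.6 z 0.075 0.1
-2 3 ly 20.4 44.7 z 0.098 0.099
```

View pics/s23.png

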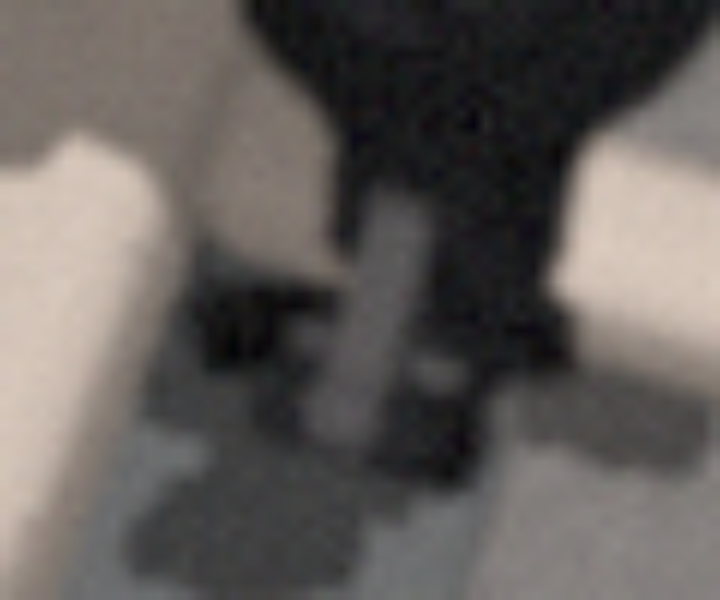

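The trigger's outer face goes from about 33 mm off the axis near the hinge to about 18 mm at its free end, touching the grip. That is roughly 0.28 rad, so it is fully squeezed. I'll let go and retreat upward.

{"op": "apply_moves", "data": {
  "rows": [
    [[0,0,0,0,0,0,0.2],[0,0,0,0,0,0,1.0],[0,0,0,0,0,0,1.0],[0,0,0,0,0,0,1.0],[0,0,0,0,0,0,1.0],[0,0,0,0,0,0,1.0],[0,0,0,0,0,0,1.0],[-20,0,0,0,0,0,1.0],[-50,0,0,0,0,0,1.0],[-90,0,0,0,0,0,1.0],[-130,0,0,0,0,0,1.0],[-130,0,0,0,0,0,1.0],[-130,-30,-30,0,0,0,1.0],[-130,-60,-70,0,0,0,1.0],[-130,-100,-110,0,0,0,1.0],[-130,-140,-150,0,0,0,1.0],[-130,-180,-180,0,0,0,1.0],[-130,-200,-190,0,0,0,1.0],[-130,-200,-190,0,0,0,1.0],[-130,-200,-190,0,0,0,1.0]]
  ]
}}

```text
time: 46.65
ee_pos: [0.334, 0.1251, 0.1988]
tcp_rot: [18.5, 89.7, 25.9]
wrist_force: [0.5, 0.3, -0.7]
opening: 0.0852
```

```bash
python3 - <<'E'
from h import *
go()
p=cams.camera("top"); w=world(p)
q=np.array([.544,-.2456]);th=np.radians(8.39);c,s=np.cos(th),np.sin(th)
for j in jars(p,zhi=.06,roi=(.2,.7,-.4,.28)):
    d=np.array(j[2])-q; print(j[2],"case xy mm",(1000*np.array([c*d[0]+s*d[1],-s*d[0]+c*d[1]])).round(1),"D",j[4],"z",j[6])
m=(w[...,2]>0.09)&(w[...,2]<0.11)&(w[...,0]>0.43)&(w[...,0]<0.53)&(w[...,1]>0.365)&(w[...,1]<0.41)
k=w[m]; print("trigger",len(k),[ (round(a,2),k[abs(k[:,0]-a)<.006][:,1].mean().round(4)) for a in(.48,.5,.52)])
for n in("water_cup","dropper","brush"): print(n,[(np.round(d["at"],3).tolist(),round(d["confidence"],2)) for d in cams.find_in(n,p)])
cv2.imwrite("pics/t24.png",cv2.resize(p["pixels"][:,:,::-1],(800,600)))
E
```

```text
t 46.65 pos [0.334  0.1251 0.1988] open 0.0852 turn [-0.017  0.005 -0.002]
[ 0.601 -0.236] case xy mm [57.8  1.2] D 48.4 z 0.0458
[ 0.5907 -0.1568] case xy mm [59.2 81. ] D 32.0 z 0.0457
[ 0.5565 -0.3236] case xy mm [  1. -79.] D 39.7 z 0.0459
[ 0.5454 -0.2439] case xy mm [1.6 1.5] D 48.0 z 0.0459
[ 0.5319 -0.1659] case xy mm [-0.3 80.6] D 32.0 z 0.0456
[ 0.4875 -0.2529] case xy mm [-57.   1.] D 48.7 z 0.0461
[ 0.4742 -0.1734] case xy mm [-58.5  81.6] D 32.6 z 0.0459
trigger 89 [(0.48, np.float64(0.3724)), (0.5, np.float64(0.375)), (0.52, np.float64(0.3772))]
water_cup [([0.766, 0.135, 0.035], 0.65)]
dropper [([0.756, 0.008, 0.058], 0.61)]
brush [([0.788, -0.216, 0.007], 0.51)]
```

View pics/t24.png

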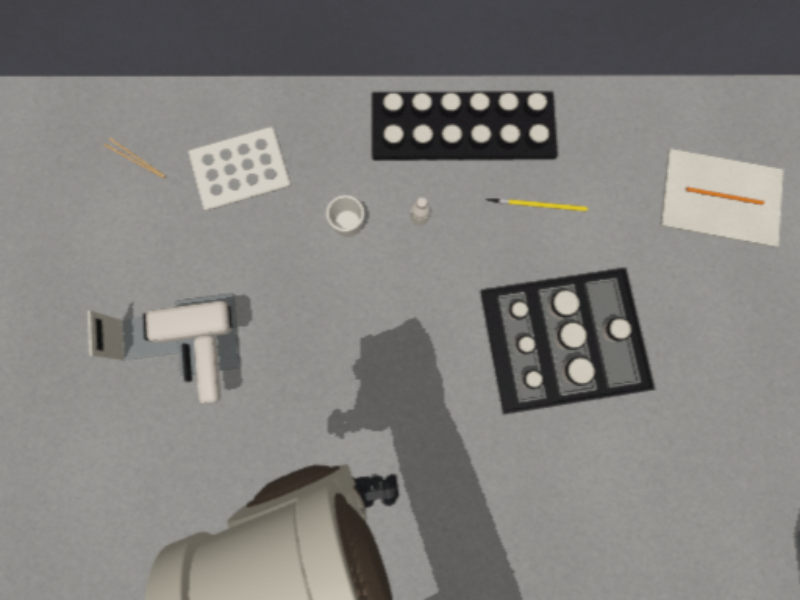

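The jars are unchanged in the case, the trigger at (187,362) is back at its rest position, and the arm is clear of everything. I'll hand the job in.

```bash
python3 -c "
from workcell import bot,get_obs
print(bot.job_done()); print(get_obs()['time'])"
```

```text
the job is handed in; nothing more can be done
None
the job is handed in; nothing more can be done
```

The job is handed in. All seven jars on the bench are in the racks for their size: three 32 mm in the narrow, one 40 mm in the middle and three 48 mm in the wide. The scanner trigger was squeezed and released. It took about 47 s of the 210 s allowed, and no verdict was reported.

- **Jars:** in the final top view each jar measures within about 2 mm of its channel's middle line. The lids are at z ≈ 46 mm, so the jars stand flat on the channel floor.
- **Trigger:** at the first grip force (35 N) the opening read 40 mm, which left a full squeeze in doubt. I raised it to 70 N, which closed it to 38.7 mm, and held it for about half a second. The camera then showed the trigger turned about 0.28 rad, and after release it was back at its rest position.
- **Bystanders:** the dropper bottle, cup and brush read within a few millimetres of where they started. The arm ended clear of everything.
- **Disturbances:** I saw no jar knocked aside and no grip slip. One large jar was gripped about 3 mm off centre and still landed correctly.
- **Check that gave nothing:** my scripted check of the held jar returned no reading for the small jars, so I relied on the pictures and the finger opening for those.

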